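# Twist the blue specimen cup home in the magnifier stand and swing the lens over it

## Task

Mount the blue-banded specimen cup on the magnifier stand: swing the lens aside if it is in the way, carry the cup over upright, and work it down into the snug socket by turning it as you press, rather than pushing it straight in, until its shoulder sits fully home on the socket rim. Then swing the lens round so that it stands centred over the cup. Leave the other two cups, the flask and the slide box standing where they are.

Things in the scene. Friction and masses are not known exactly. Their poses are not given: they have to be found in the camera images.
- cup_blue_mid (a point): Centre, half-way up, of the loose specimen cup to be mounted: bare steel with blue band and rim, 66 mm tall, 300 to 400 g. Its round body (the upper 42 mm) is 52 mm in diameter, open at the top, wall 3 mm; below is a round foot 24 mm long. The point is 33 mm above the underside, 9 mm above the shoulder; z points up the cup. Any yaw.
- cup_blue_shoulder (a point): Point on the blue cup's axis level with its shoulder, the flat step between body and foot, 24 mm above the underside. The foot is 38 mm in diameter for its upper 14 mm and tapers to 33 mm at the bottom. With the cup fully home the shoulder rests on the socket rim and this point coincides with point socket_rim.
- socket_rim (a point): Centre of the socket's mouth, level with its rim, 56 mm above the table; x points to the lens pillar, z up. The socket is a grey collar, 72 mm outside, 30 mm tall, on the stand's white base; bore 40 mm wide, 30 mm deep. Six rubber-tipped sprung plungers 8 mm below the rim stand into the bore (to a 35 mm circle) and drag on the foot over the last 12 mm.
- magnifier: The magnifier stand, fixed: white base 245 x 150 x 26 mm. Origin on the table below the socket's axis, x towards the pillar (base from x = -75 to +170 mm). The socket's grip: pushed straight down the cup takes 40 to 55 N and slips in the fingers; while it is turned at about 1 rad/s (up to 1 N m, either way) some 5 to 15 N sink it. It stays at the depth where it is let go.
- lens_centre (a point): Centre of the magnifying lens: a round lens in a black ring, 96 mm in diameter, 14 mm thick, level, its mid-plane 165 mm above the table, on the swing arm 135 mm from the pillar's axis.
- lens_grip (a point): Where to take hold of the red grip of the lens: an upright round post, 16 mm in diameter, on the outer end of the lens ring, 187 mm from the pillar's axis. The point is 199 mm above the table, 14 mm below the post's top; the post is free for 27 mm below the point, down to the ring.
- lens_pivot (a point): Point on the axis of the upright pillar (16 mm steel rod, top 208 mm above the table) about which the lens arm swings, at the height of the lens's mid-plane, 135 mm from the socket's axis.
- lens_arm (a joint): Angle of the lens arm about the pillar, rad, -1.6 to 1.6: 0 with the lens exactly over the socket, growing counter-clockwise seen from above. The hinge is stiff: about 2 N at the red grip moves it, and it stays where it is left. Starts anywhere from -1.1 to 1.1; a gripper has room above the socket once the lens is some 1.0 rad or more aside.
- tray: Low white tray, fixed, 270 x 100 mm, rim 10 mm high, floor 4 mm, on which the three cups stand in a row along its x axis, about 82 mm apart, in any order. Origin at the centre of its underside.
- cup_green_mid (a point): Centre of a cup like the blue one but with green band and rim, loose, to be left alone.
- cup_orange_mid (a point): Centre of a cup like the blue one but with orange band and rim, loose, to be left alone.
- flask_mid (a point): A conical glass flask, 64 mm in diameter at the foot, 104 mm tall, lip 33 mm, loose, beside the magnifier stand, to be left alone. The point is on its axis, 50 mm above the table.
- slide_box_mid (a point): Centre of a closed blue slide box, 55 x 85 x 32 mm, loose, on the table beyond the tray, to be left alone.
- cup_blue: The blue-banded cup as a  origin on its axis at its underside, z up the cup.
There are look-alikes about, which are no part of the job. What is shaped like the cup_blue but yellow is not meant.

How it is judged (in metres and radians):
On the way, in this order (a step that is already met when the one before it is completed fails the run):
1. the blue cup is being turned while its foot is in the socket's grip, before it is home (z of cup_blue_shoulder in the frame of socket_rim between 0.0025 and 0.01 m and horizontal distance between cup_blue_shoulder and socket_rim below 0.005 m and angular speed of cup_blue above 0.15 rad/s), for 0.15 s.
2. the blue cup is fully home in the socket, its shoulder down on the rim (z of cup_blue_shoulder in the frame of socket_rim below 0.002 m and horizontal distance between cup_blue_shoulder and socket_rim below 0.003 m), for 0.2 s.
3. the lens is centred over the mounted cup (horizontal distance between lens_centre and socket_rim below 0.012 m), for 0.2 s.
At the end, for the whole second after the job is handed in: Blue cup in the socket: shoulder within 2 mm of the rim, within 3 mm of the socket's axis, upright within 3 degrees. Lens at rest, its centre within 12 mm of the socket's axis seen from above. Other cups, flask and slide box within 20 mm of where they stood (all of step 2 and angle between cup_blue_shoulder's own z axis and vertical below 0.05 rad and horizontal distance between lens_centre and socket_rim below 0.012 m and velocity of joint lens_arm between -0.02 and 0.02 rad/s and distance of each of cup_green_mid, cup_orange_mid, flask_mid, slide_box_mid from where it was at the start of the episode below 0.02 m); the robot touches nothing.
It fails at once if another cup, the flask or the slide box is pushed more than 20 mm (distance of any of cup_green_mid, cup_orange_mid, flask_mid, slide_box_mid from where it was at the start of the episode above 0.02 m).
It fails at once if the blue cup is tipped more than 30 degrees (angle between cup_blue_mid's own z axis and vertical above 0.52 rad).
It also fails if it takes over 72 s, if anything falls off the work surface, if the arm or the gripper's body presses on something with over 40 N, if the wrist force passes 120 N, or if a joint passes its speed limit or range.

## Robot

A 6-joint arm with a two-finger parallel gripper is mounted at the origin on the work surface. World frame = base frame: x ahead of the robot, y to its left, z up, the work surface at z = 0. Lengths are in mm, angles in rad, forces in N, time in s.
With the tool pointing down it reaches from about 275 to 750 mm from the base axis. Payload 10.2 kg.
Tool frame: the origin (TCP) lies on the front face of the gripper's body, between the roots of the fingers; the fingertips stand 73 mm ahead of it and the grasp point (between the pads) lies 54 mm ahead of it; z points along the fingers, y is the line along which they close (so a half turn about z gives the same grasp; the last joint's range is limited). The gripper opens to 85 mm and grips with 20 to 120 N. Pads are 22 mm wide; open, the fingers measure 114 mm over their backs; the gripper's body (76 mm by 85 mm) begins 54 mm behind the grasp point. The pads swing forward as they close: fully open they stand 13 mm farther back than shut.
Start: joints at [1.044, 0.313, 1.498, -0, 1.331, -0.223], TCP at [157.066, 500.961, 303.894] pointing down, gripper open.
Joint ranges: [-2.94, 2.94], [-0.97, 2.17], [0.19, 2.56], [-1.23, 4.37], [0.02, 3.11], [-2.88, 2.88]. Speed limits (rad/s): [2.39, 2.39, 3.01, 3.14, 3.14, 3.14].

## Interface

Orientations are given as a unit quaternion [w, x, y, z].
In Python, from rig import * gives the robot as it stands.
- The arm moves only by the tool step_arm, never from a script. Its argument "plan" is a list of rows, each an object with "offset": the shift along the tool's x, y, z in cm, a list of three; "rot": the turn, a rotation vector about the tool's x, y, z in degrees, a list of three; "gripper": the finger opening in cm, from 0 to 8.54. In form: [{"offset": [x, y, z], "rot": [wx, wy, wz], "gripper": gripper}, ...]. A call has 1 to 12 rows; each row is the pose to reach, as a shift and turn from the pose commanded when the call began, along the tool's axes at that moment; what a row does not reach only later rows make up. A row lasts 1/10 s, in which the tool goes at most 50 mm and 8.59 degrees, less where a joint would pass 70% of its speed; a pose out of reach is approached as far as the arm can. A call with a gripper value outside its range is refused whole. The fingers move at their own pace and stop on an object; "squeeze" is the grip in N (left out, the last holds). Time passes only in rows, so rows that repeat a pose let the fingers close. It gives the time, the measured TCP pose, the force, the opening and the grip force at its end, in the units of the state.
- sense(): the state, without advancing time (a new reading comes with each control period).
- capture(name): name is "scene" or "top" or "wrist"; returns a dict with "color" (384x512x3 uint8, red, green, blue), "depth" (384x512 float32, mm along the optical axis (not along the pixel's ray), 0 where there is no reading), "vertical_fov" (degrees; the focal length in pixels is half the picture's height over the tangent of half this angle, whatever the lens; pixels are square), "cx", "cy" (the principal point, pixels), "k1" (the pictures are not rectified: a ray, as slopes to the right and down, at radius r is drawn at 1 + k1 r^2 times it, then the intrinsics apply), "rvec" (rotation vector, rad) and "tvec" (3), from world to camera coordinates, as OpenCV has them; the wrist camera has in their place "mount" (4x4, takes a point from camera to tool coordinates, whose origin is the TCP and whose axes are the flange's). Camera axes: x right, y down, z forward; pixel columns grow to the right and rows downward; lengths in mm; the calibration is good to about 2 mm. A picture is of the moment at which its call begins: read the wrist's pose just before it.
- finish_job(): hands the job in; it is judged then, once.
The state is a dict: "time_s": time; "joints": joint angles; "dq": joint speeds; "tau": joint torques, N m; "eef_pos": TCP position; "ee_rot": TCP orientation; "force": force on the tool from outside, world axes, zero at the start; "wrist_torque": the same for the moment, N m; "grip_width": opening from 0.0 (shut) to 1.0 (fully open); "grip_force": force on a finger pad.
Only numpy, scipy, OpenCV 4.12 (cv2) and the standard library are available. Lean on these libraries where they do the work, as an engineer would, in place of code of your own. Each camera call takes 0.05 s, during which the arm holds its last target. There are 200 camera calls.

## Working session

There is one attempt and no reset: what is moved stays moved. The work goes in short steps, Python scripts to look and compute and a tool call to move; the robot and the scene stay as the last step left them, time stands still between calls to the robot, and variables do not carry over. Pictures are saved under pics/ and viewed, at most 10 in all, crops included, and the job is handed in when it is done.

Besides the shell and the picture viewer there is one more tool, called after "Request:" as name(argument=value, ...), one argument or row to a line, values as JSON. step_arm: Moves the arm, as the interface text tells. Its arguments: {"type":"object","properties":{"plan":{"type":"array"},"squeeze":{"type":"number"}},"required":["plan"]}

```bash
ls; mkdir -p pics
cat > h.py <<'E'
from rig import *
import numpy as np, cv2
from scipy.spatial.transform import Rotation as R
def K(c):
    f=c['color'].shape[0]/2/np.tan(np.radians(c['vertical_fov'])/2)
    return np.array([[f,0,c['cx']],[0,f,c['cy']],[0,0,1.]])
def ext(c,s=None):
    if 'mount' in c:
        q=np.array(s['ee_rot']);T=np.eye(4);T[:3,:3]=R.from_quat(q[[1,2,3,0]]).as_matrix();T[:3,3]=s['eef_pos']
        return T@np.array(c['mount'])
    Rm=R.from_rotvec(np.ravel(c['rvec'])).as_matrix();T=np.eye(4);T[:3,:3]=Rm.T;T[:3,3]=-Rm.T@np.ravel(c['tvec']);return T
def cloud(c,s=None):
    h,w=c['depth'].shape
    u,v=np.meshgrid(np.arange(w),np.arange(h))
    p=cv2.undistortPoints(np.stack([u,v],-1).reshape(-1,1,2).astype(float),K(c),np.array([c['k1'],0,0,0.])).reshape(h,w,2)
    P=np.dstack([p,np.ones((h,w))])*c['depth'][...,None]
    T=ext(c,s);return P@T[:3,:3].T+T[:3,3]
def save(c,n): cv2.imwrite('pics/'+n,c['color'][...,::-1])
E
python3 - <<'E'
from h import *
s=sense();print(s)
for n in('scene','top','wrist'):
    s=sense();c=capture(n);np.savez(n+'.npz',P=cloud(c,s),**{k:v for k,v in c.items()},)
    print(n,{k:v for k,v in c.items() if k not in('color','depth')}, ext(c,s)[:3].round(2).tolist())
    save(c,n+'.png')
a=[cv2.imread(f'pics/{n}.png') for n in('scene','top')]
E
```

```text
pics
{'time_s': 0.0, 'joints': array([ 1.04357643e+00,  3.13483723e-01,  1.49843901e+00,  2.01905426e-05,
        1.33096893e+00, -2.23417749e-01]), 'dq': array([-0.00024796, -0.00013012, -0.00228156, -0.00039014, -0.00263365,
       -0.00096985]), 'tau': array([-3.25761603e-04, -4.12275946e+01, -2.59743977e+01, -2.27168334e-04,
        4.22979778e-03,  6.07803216e-06]), 'eef_pos': array([156.99033562, 500.81434271, 303.3170255 ]), 'ee_rot': array([-2.47209943e-04,  1.51319932e-01,  9.88484626e-01, -6.00697208e-04]), 'force': array([0.46444989, 0.09638715, 0.16392899]), 'wrist_torque': array([-0.03596475,  0.00190414,  0.05509161]), 'grip_force': 0.0, 'grip_width': 0.998391992472177}
scene {'vertical_fov': 56.182341686225826, 'cx': 254.09025266284957, 'cy': 189.58947701293812, 'k1': -0.09275304063743078, 'rvec': array([ 1.95624525,  0.90762649, -0.50597957]), 'tvec': array([-410.62648519,  -65.12175957, 1178.23534731])} [[0.65, 0.4, -0.65, 1058.24], [0.76, -0.33, 0.56, -364.2], [0.0, -0.86, -0.52, 555.49]]
top {'vertical_fov': 48.15857714339256, 'cx': 254.10821826243256, 'cy': 190.717828074296, 'k1': -0.04359902651256549, 'rvec': array([ 2.11742077, -2.16165656,  0.20653174]), 'tvec': array([ 40.70233979, 580.05384118, 831.44418446])} [[-0.02, -0.98, 0.17, 429.1], [-1.0, 0.02, -0.02, 47.3], [0.02, -0.17, -0.98, 918.18]]
wrist {'vertical_fov': 70.11858144285777, 'cx': 252.31123628475788, 'cy': 194.6342568982727, 'k1': 0.022500732316494222, 'mount': array([[ 1.14468356e-04, -9.57239420e-01, -2.89296870e-01,
         7.40158986e+01],
       [ 9.99999100e-01,  4.96359752e-04, -1.24670159e-03,
         1.82631127e+00],
       [ 1.33698723e-03, -2.89296467e-01,  9.57238615e-01,
        -7.06164988e+01],
       [ 0.00000000e+00,  0.00000000e+00,  0.00000000e+00,
         1.00000000e+00]])} [[0.3, 0.91, 0.28, 86.95], [0.95, -0.29, -0.09, 524.79], [-0.0, 0.29, -0.96, 374.04]]
```

View pics/top.png

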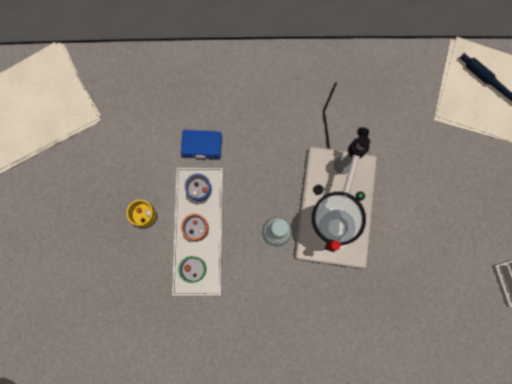

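View pics/scene.png

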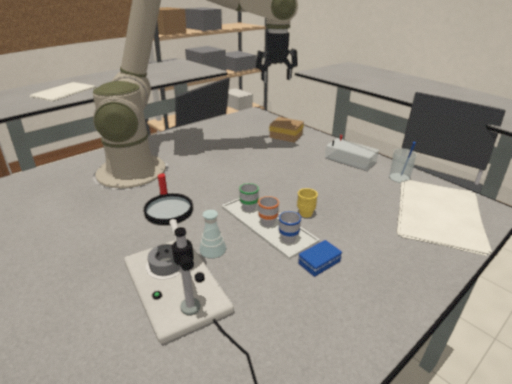

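Top view: blue-rimmed cup at (198,188), with orange (195,228) and green (193,269) in the same tray. Things it could be confused with are the yellow cup at (141,213), off the tray, and the slide box at (202,144). The lens is at (338,219), the red grip at (335,245), the flask at (278,231) and the pillar top near (360,147). I choose the cup at (198,188) for its blue band and rim.

Run:
```python
from h import *
for n in('top','scene'):
    d=np.load(n+'.npz');P=d['P'];hsv=cv2.cvtColor(d['color'],cv2.COLOR_RGB2HSV).astype(int);H,S,V=hsv[...,0],hsv[...,1],hsv[...,2]
    ok=d['depth']>0
    M={'blue':(H>100)&(H<125)&(S>100),'red':((H<5)|(H>175))&(S>180),'orange':(H>5)&(H<16)&(S>130),'green':(H>50)&(H<80)&(S>80),'yellow':(H>20)&(H<32)&(S>150)}
    for k,m in M.items():
        nn,l,st,ce=cv2.connectedComponentsWithStats((m&ok).astype(np.uint8))
        for i in range(1,nn):
            if st[i,4]>25:
                q=P[l==i]; q=q[q[:,0]<800]
                if len(q)<15: continue
                zt=np.percentile(q[:,2],95)
                t=q[q[:,2]>zt-8]
                print(n,k,ce[i].round(),st[i,4],'ztop',zt.round(1),'mid',((t.max(0)+t.min(0))/2).round(1),'ext',np.ptp(t,0).round(1))
    # height bands
    box=(P[...,1]<-20)&(P[...,1]>-330)&(P[...,0]>300)&(P[...,0]<680)&ok
    for a,b in((18,34),(48,64),(155,180),(185,215)):
        q=P[box&(P[...,2]>a)&(P[...,2]<b)]
        if len(q)>5: print(n,a,b,len(q),np.percentile(q,[2,50,98],axis=0).round(0).tolist())
d=np.load('top.npz');P=d['P']
for p in((360,147),(362,134),(338,219),(305,150),(375,155),(367,266),(297,260),(278,231),(354,175),(325,218)):print(p,P[p[1],p[0]].round(0))
c=d['color'];cr=c[120:290,110:390]
cv2.imwrite('pics/crop1.png',cv2.resize(cr[...,::-1],None,fx=2.8,fy=2.8,interpolation=cv2.INTER_CUBIC))
```

```text
top blue [485.  75.] 435 ztop 24.0 mid [ 794.  -554.6   21.6] ext [11.5 13.6  6. ]
top blue [201. 143.] 1018 ztop 35.2 mid [690.6 139.5  32.7] ext [57.1 85.6 10.6]
top blue [202. 194.] 38 ztop 72.1 mid [577.4 137.3  68.9] ext [25.9 39.8  8.1]
top red [333. 245.] 92 ztop 215.4 mid [459.5 -98.1 212.2] ext [13.2 13.8  8.9]
top orange [199. 233.] 58 ztop 72.8 mid [501.8 146.3  70.3] ext [37.5 45.2  8.9]
top green [202. 269.] 30 ztop 72.8 mid [425.1 136.6  70.8] ext [42.2 13.9  5. ]
top yellow [140. 213.] 536 ztop 67.6 mid [538.6 259.5  65.1] ext [50.3 52.2 10.3]
top 18 34 4973 [[429.0, -226.0, 22.0], [565.0, -133.0, 27.0], [669.0, -60.0, 31.0]]
top 48 64 42 [[481.0, -162.0, 48.0], [494.0, -37.0, 55.0], [638.0, -21.0, 64.0]]
top 155 180 2829 [[466.0, -169.0, 165.0], [517.0, -125.0, 170.0], [664.0, -74.0, 179.0]]
top 185 215 215 [[453.0, -168.0, 188.0], [630.0, -153.0, 209.0], [645.0, -91.0, 214.0]]
scene blue [289. 223.] 31 ztop 68.9 mid [601.4 135.   66.6] ext [35.2 33.7  5.7]
scene blue [289. 233.] 50 ztop 42.2 mid [602.4 131.7  38.6] ext [31.4 28.7  7.9]
scene blue [319. 257.] 886 ztop
[... 773 characters left out ...]
 59.9 mid [543.6 259.3  59.3] ext [48.  50.1 14.6]
scene 18 34 4883 [[439.0, -230.0, 20.0], [597.0, -173.0, 25.0], [675.0, -42.0, 32.0]]
scene 48 64 527 [[475.0, -172.0, 48.0], [513.0, -149.0, 54.0], [646.0, -23.0, 63.0]]
scene 155 180 1877 [[468.0, -177.0, 158.0], [534.0, -135.0, 168.0], [675.0, -75.0, 178.0]]
scene 185 215 295 [[459.0, -169.0, 186.0], [636.0, -156.0, 203.0], [648.0, -94.0, 212.0]]
(360, 147) [ 630. -155.  195.]
(362, 134) [ 661. -167.  172.]
(338, 219) [ 506. -114.  173.]
(305, 150) [678. -87.   2.]
(375, 155) [ 664. -242.    3.]
(367, 266) [ 423. -208.    2.]
(297, 260) [439. -60.   1.]
(278, 231) [493. -14. 103.]
(354, 175) [ 615. -186.   26.]
(325, 218) [509. -92. 170.]
```

View pics/crop1.png

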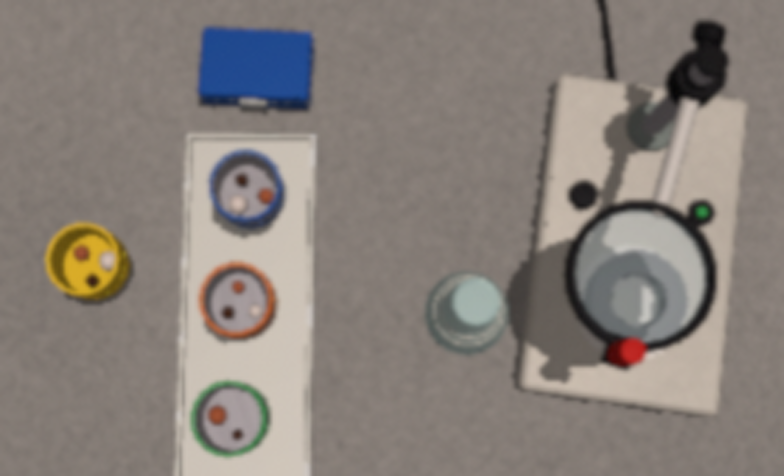

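The crop confirms the blue-rimmed cup at (247,188), the top cup in the tray. It also shows the lens over the socket and the red post at (628,350). The pillar-to-grip distance I measured is 186 mm, against 187 mm stated. I'm going above the red grip.

Request:
step_arm(
  plan=[
    {"offset":[-46.8,-48.1,0],"rot":[0,0,0],"gripper":6},
    {"offset":[-46.8,-48.1,0],"rot":[0,0,0],"gripper":6},
    {"offset":[-46.8,-48.1,0],"rot":[0,0,0],"gripper":6},
    {"offset":[-46.8,-48.1,0],"rot":[0,0,0],"gripper":6},
    {"offset":[-46.8,-48.1,0],"rot":[0,0,0],"gripper":6},
    {"offset":[-46.8,-48.1,0],"rot":[0,0,0],"gripper":6},
    {"offset":[-46.8,-48.1,0],"rot":[0,0,0],"gripper":6},
    {"offset":[-46.8,-48.1,0],"rot":[0,0,0],"gripper":6},
    {"offset":[-46.8,-48.1,0],"rot":[0,0,0],"gripper":6},
    {"offset":[-46.8,-48.1,0],"rot":[0,0,0],"gripper":6},
    {"offset":[-46.8,-48.1,0],"rot":[0,0,0],"gripper":6},
    {"offset":[-46.8,-48.1,0],"rot":[0,0,0],"gripper":6},
  ],
  squeeze=30,
)

```text
time_s: 1.35
eef_pos: [428.1, -36.7, 303.9]
ee_rot: [0.0, 0.152, 0.988, 0.0]
force: [1.3, 0.9, 0.2]
grip_width: 0.701
grip_force: 0.0
```

Request:
step_arm(
  plan=[
    {"offset":[0,0,0],"rot":[0,0,0],"gripper":6},
    {"offset":[0,0,0],"rot":[0,0,0],"gripper":6},
  ],
)

```text
time_s: 1.55
eef_pos: [427.6, -35.2, 303.4]
ee_rot: [-0.001, 0.152, 0.988, 0.0]
force: [0.2, -0.3, 0.2]
grip_width: 0.701
grip_force: 0.0
```

```bash
cat >> h.py <<'E'
def red(c,P):
    hsv=cv2.cvtColor(c['color'],cv2.COLOR_RGB2HSV).astype(int);H,S=hsv[...,0],hsv[...,1]
    return P[((H<5)|(H>175))&(S>170)&(c['depth']>0)&(P[...,2]>150)]
def circ(q):
    A=np.c_[2*q,np.ones(len(q))];x=np.linalg.lstsq(A,(q**2).sum(1),rcond=None)[0];return x[:2],np.sqrt(x[2]+x[:2]@x[:2])
def totool(s,d):
    q=np.array(s['ee_rot']);return R.from_quat(q[[1,2,3,0]]).inv().apply(d)
E
python3 - <<'E'
from h import *
s=sense();c=capture('wrist');P=cloud(c,s);save(c,'w1.png')
q=red(c,P);print(len(q));zt=np.percentile(q[:,2],90);t=q[q[:,2]>zt-4];m=(t.max(0)+t.min(0))/2
print(zt,m,np.ptp(t,axis=0),np.median(t,axis=0)); print(totool(s,m-s['eef_pos']),s['joints'],s['eef_pos'])
E
```

```text
72
319.86756987981596 [420.56325659 -17.55309645 323.13332839] [29.43381348 78.01760331 10.25303234] [417.12003989 -11.86888038 320.6717814 ]
[ 12.07068689  14.65926939 -19.68169532] [-3.56563763e-01  1.00077199e-01  1.76297675e+00  1.54067263e-04
  1.27989473e+00 -1.62166545e+00] [427.6377454  -35.15374688 303.43222424]
```

View pics/w1.png

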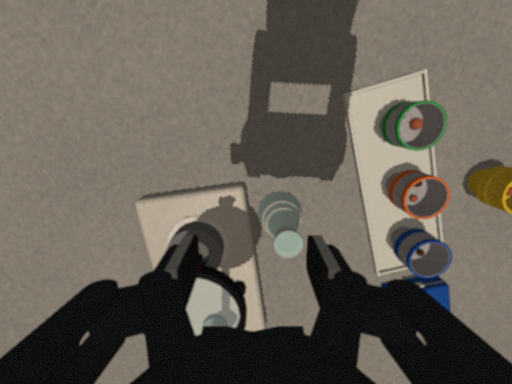

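The wrist view shows the socket at about (195,240), partly under the lens, with the left finger hiding the post. I'm moving fully above the post.

Request:
step_arm(
  plan=[
    {"offset":[-5.1,-4.9,0],"rot":[0,0,0],"gripper":6},
    {"offset":[-5.1,-4.9,0],"rot":[0,0,0],"gripper":6},
    {"offset":[-5.1,-4.9,0],"rot":[0,0,0],"gripper":6},
    {"offset":[-5.1,-4.9,0],"rot":[0,0,0],"gripper":6},
  ],
)

```text
time_s: 2.0
eef_pos: [461.3, -95.4, 303.8]
ee_rot: [-0.0, 0.151, 0.989, 0.0]
force: [0.5, 1.1, 0.3]
grip_width: 0.703
grip_force: 0.0
```

Run:
```python
from h import *
s=sense();c=capture('wrist');P=cloud(c,s);save(c,'w2.png')
q=red(c,P);q=q[q[:,2]<225];print(len(q),s['eef_pos'])
if len(q)>5:
    zt=np.percentile(q[:,2],90);t=q[q[:,2]>zt-5];m=(t.max(0)+t.min(0))/2
    print(zt,m,np.ptp(t,axis=0),np.median(t,axis=0)); print(totool(s,m-s['eef_pos']))
```

```text
808 [461.33696309 -95.35228949 303.81300817]
213.9450026554521 [459.05093881 -97.84263562 212.10252934] [14.13234156 14.37747715  6.26397912] [458.19120796 -97.79495551 213.38434596]
[ 1.38355686 -3.09056994 91.71027099]
```

Request:
step_arm(
  plan=[
    {"offset":[0.1,-0.1,2.5],"rot":[0,0,0],"gripper":6},
    {"offset":[0.1,-0.1,5.0],"rot":[0,0,0],"gripper":6},
    {"offset":[0.1,-0.1,5.0],"rot":[0,0,0],"gripper":1},
    {"offset":[0.1,-0.1,5.0],"rot":[0,0,0],"gripper":1},
    {"offset":[0.1,-0.1,5.0],"rot":[0,0,0],"gripper":1},
    {"offset":[0.1,-0.1,5.0],"rot":[0,0,0],"gripper":1},
    {"offset":[0.1,-0.1,5.0],"rot":[0,0,0],"gripper":1},
    {"offset":[0.1,-0.1,5.0],"rot":[0,0,0],"gripper":1},
  ],
  squeeze=30,
)

```text
time_s: 2.85
eef_pos: [460.7, -97.1, 255.4]
ee_rot: [0.001, 0.151, 0.988, -0.0]
force: [-2.3, 2.1, 7.9]
grip_width: 0.175
grip_force: 29.8
```

Run:
```python
from h import *
# pillar axis from top/scene clouds near (637,-155), z 175-207
for n in('top','scene'):
    d=np.load(n+'.npz');P=d['P'];
    for a,b in((60,150),(176,190),(190,203),(203,213)):
        m=(d['depth']>0)&(np.hypot(P[...,0]-637,P[...,1]+155)<30)&(P[...,2]>a)&(P[...,2]<b);q=P[m]
        if len(q)>3: print(n,a,b,len(q),q[:,:2].min(0).round(),q[:,:2].max(0).round(),np.median(q,axis=0).round())
```

```text
top 60 150 80 [ 628. -162.] [ 642. -144.] [ 632. -154.   93.]
top 176 190 178 [ 620. -176.] [ 665. -143.] [ 632. -154.  180.]
top 190 203 17 [ 629. -163.] [ 638. -152.] [ 631. -155.  195.]
top 203 213 102 [ 627. -169.] [ 646. -150.] [ 637. -159.  209.]
scene 60 150 268 [ 635. -177.] [ 650. -149.] [ 645. -164.   96.]
scene 176 190 191 [ 624. -178.] [ 656. -144.] [ 645. -164.  178.]
scene 190 203 61 [ 635. -169.] [ 649. -154.] [ 645. -164.  195.]
scene 203 213 93 [ 628. -170.] [ 649. -151.] [ 640. -161.  206.]
```

Run:
```python
from h import *
s=sense();p0=np.array(s['eef_pos']);v=p0[:2]-[638,-160];v*=187/np.hypot(*v)
for a in np.arange(6.5,79,6.5):
    w=R.from_euler('z',a,degrees=True).apply([*v,0]);d=w-[*v,0]
    print(a,(totool(s,d)/10).round(1),(w+[638,-160,0]).round())
print(p0,s['force'])
```

```text
6.5 [-0.  -2.1  0. ] [ 456. -118.    0.]
13.0 [-0.3 -4.2  0. ] [ 452. -139.    0.]
19.5 [-0.8 -6.3  0. ] [ 451. -160.    0.]
26.0 [-1.6 -8.3  0. ] [ 452. -181.    0.]
32.5 [ -2.6 -10.2   0. ] [ 456. -202.    0.]
39.0 [ -3.7 -11.9   0. ] [ 462. -222.    0.]
45.5 [ -5.1 -13.5   0. ] [ 470. -242.    0.]
52.0 [ -6.6 -15.    0. ] [ 480. -260.    0.]
58.5 [ -8.3 -16.3   0. ] [ 493. -278.    0.]
65.0 [-10.2 -17.3   0. ] [ 507. -293.    0.]
71.5 [-12.1 -18.2   0. ] [ 523. -307.    0.]
78.0 [-14.1 -18.8   0. ] [ 540. -319.    0.]
[460.72566642 -97.08623715 255.41201561] [-2.33665262  2.0934441   7.91097712]
```

Request:
step_arm(
  plan=[
    {"offset":[0,-2.1,0],"rot":[0,0,0],"gripper":1},
    {"offset":[-0.3,-4.2,0],"rot":[0,0,0],"gripper":1},
    {"offset":[-0.8,-6.3,0],"rot":[0,0,0],"gripper":1},
    {"offset":[-1.6,-8.3,0],"rot":[0,0,0],"gripper":1},
    {"offset":[-2.6,-10.2,0],"rot":[0,0,0],"gripper":1},
    {"offset":[-3.7,-11.9,0],"rot":[0,0,0],"gripper":1},
    {"offset":[-5.1,-13.5,0],"rot":[0,0,0],"gripper":1},
    {"offset":[-6.6,-15.0,0],"rot":[0,0,0],"gripper":1},
    {"offset":[-8.3,-16.3,0],"rot":[0,0,0],"gripper":1},
    {"offset":[-10.2,-17.3,0],"rot":[0,0,0],"gripper":1},
    {"offset":[-12.1,-18.2,0],"rot":[0,0,0],"gripper":1},
    {"offset":[-14.1,-18.8,0],"rot":[0,0,0],"gripper":1},
  ],
)

```text
time_s: 4.05
eef_pos: [539.0, -319.6, 254.9]
ee_rot: [-0.0, 0.151, 0.988, -0.0]
force: [-3.9, 0.5, 4.0]
grip_width: 0.174
grip_force: 30.2
```

Request:
step_arm(
  plan=[
    {"offset":[0,0,0],"rot":[0,0,0],"gripper":1},
    {"offset":[0,0,0],"rot":[0,0,0],"gripper":5},
    {"offset":[0,0,0],"rot":[0,0,0],"gripper":5},
    {"offset":[0,0,0],"rot":[0,0,0],"gripper":5},
    {"offset":[0,0,-5],"rot":[0,0,0],"gripper":5},
    {"offset":[0,0,-7],"rot":[0,0,0],"gripper":8},
    {"offset":[0,0,-7],"rot":[0,0,0],"gripper":8},
  ],
)

```text
time_s: 4.75
eef_pos: [539.0, -318.8, 327.6]
ee_rot: [0.003, 0.151, 0.988, -0.002]
force: [-1.3, 0.8, -0.3]
grip_width: 0.898
grip_force: 0.0
```

Run:
```python
from h import *
c=capture('top');P=cloud(c);s=sense()
q=red(c,P);print(len(q),q.min(0),q.max(0)) if len(q) else 0
np.savez('top2.npz',P=P,color=c['color'],depth=c['depth'])
m=(c['depth']>0)&(P[...,2]>48)&(P[...,2]<64)&(np.hypot(P[...,0]-504,P[...,1]+142)<60);q=P[m]
print(len(q),q.min(0),q.max(0),np.median(q,axis=0))
e=q[np.ones(len(q),bool)]
save(c,'t2.png');cv2.imwrite('pics/t2c.png',cv2.resize(c['color'][120:290,180:440,::-1],None,fx=3,fy=3))
print(s['joints'])
```

```text
127 [ 530.04984815 -323.99802866  166.77736166] [ 545.38421528 -310.62867323  216.5780647 ]
702 [ 467.89592997 -171.95836628   48.22069831] [ 538.97551952 -103.38161736   61.20526201] [ 502.66206331 -138.43081466   56.33988355]
[-7.21057249e-01  5.29693679e-01  1.12533580e+00  9.49719893e-05
  1.48422680e+00 -1.98818205e+00]
```

View pics/t2c.png

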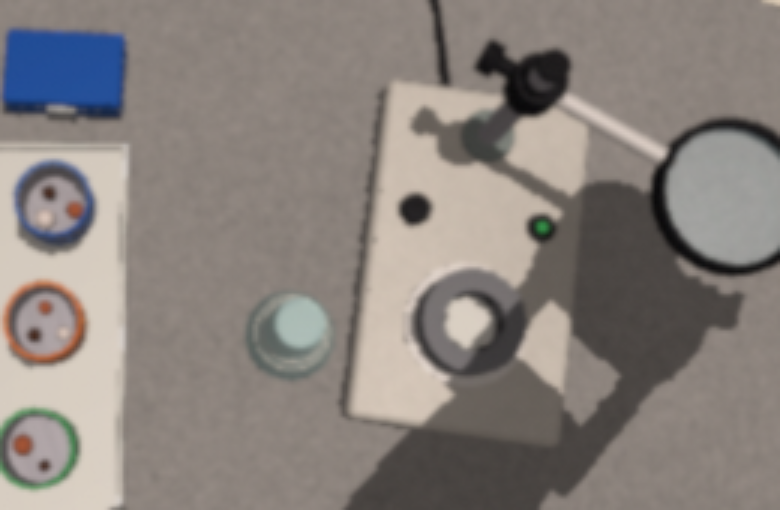

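The lens is now well aside. The socket collar appears at crop (468,322), fitted at about (503.4,-137.7) with its top at z=56, which matches the stated height and is 136 mm from the pillar. Next I measure the blue cup.

Run:
```python
from h import *
d=np.load('top2.npz');P=d['P'];ok=d['depth']>0
for n,g in(('blue',(595,135)),('orange',(515,140)),('green',(435,145))):
    m=ok&(P[...,2]>64)&(P[...,2]<76)&(np.hypot(P[...,0]-g[0],P[...,1]-g[1])<45);q=P[m]
    print(n,len(q),((q.min(0)+q.max(0))/2).round(1),np.ptp(q,axis=0).round(1),[x if np.isscalar(x) else x.round(1) for x in circ(q[:,:2])])
m=ok&(P[...,2]>50)&(P[...,2]<62)&(np.hypot(P[...,0]-504,P[...,1]+138)<50);q=P[m]
print(circ(q[:,:2]))
s=sense();print(s['eef_pos'],totool(s,np.array([596,136,s['eef_pos'][2]])-s['eef_pos']))
```

```text
blue 149 [590.3 142.4  69.1] [51.8 50.7  9.9] [array([589.8, 142.4]), np.float64(24.459474546849812)]
orange 146 [508.  149.3  69. ] [49.8 51.8  9.5] [array([508.3, 148.9]), np.float64(24.414269724197702)]
green 159 [425.3 155.1  69.5] [50.1 50.8  9.9] [array([425.2, 154.6]), np.float64(24.436399728679184)]
(array([ 503.03184565, -137.30636264]), np.float64(28.563999785079144))
[ 538.7209314  -318.64257028  325.04964915] [ 81.29460691 450.96743369  -0.56484583]
```

Request:
step_arm(
  plan=[
    {"offset":[8.9,45.5,0],"rot":[0,0,0],"gripper":8.5},
    {"offset":[8.9,45.5,0],"rot":[0,0,0],"gripper":8.5},
    {"offset":[8.9,45.5,0],"rot":[0,0,0],"gripper":8.5},
    {"offset":[8.9,45.5,0],"rot":[0,0,0],"gripper":8.5},
    {"offset":[8.9,45.5,0],"rot":[0,0,0],"gripper":8.5},
    {"offset":[8.9,45.5,0],"rot":[0,0,0],"gripper":8.5},
    {"offset":[8.9,45.5,0],"rot":[0,0,0],"gripper":8.5},
    {"offset":[8.9,45.5,0],"rot":[0,0,0],"gripper":8.5},
    {"offset":[8.9,45.5,0],"rot":[0,0,0],"gripper":8.5},
    {"offset":[8.9,45.5,0],"rot":[0,0,0],"gripper":8.5},
    {"offset":[8.9,45.5,7],"rot":[0,0,0],"gripper":8.5},
    {"offset":[8.9,45.5,10],"rot":[0,0,0],"gripper":8.5},
  ],
)

```text
time_s: 6.0
eef_pos: [589.4, 142.3, 222.1]
ee_rot: [0.0, 0.151, 0.989, -0.0]
force: [1.3, -0.4, -1.5]
grip_width: 0.997
grip_force: 0.0
```

Request:
step_arm(
  plan=[
    {"offset":[0,0,0],"rot":[0,0,0],"gripper":8.5},
    {"offset":[0,0,0],"rot":[0,0,0],"gripper":8.5},
  ],
)

```text
time_s: 6.2
eef_pos: [590.0, 141.6, 224.4]
ee_rot: [-0.0, 0.152, 0.988, -0.0]
force: [1.3, -0.5, 1.4]
grip_width: 0.996
grip_force: 0.0
```

Run:
```python
from h import *
s=sense();c=capture('wrist');P=cloud(c,s);save(c,'w3.png')
m=(c['depth']>0)&(P[...,2]>66)&(P[...,2]<76)&(np.hypot(P[...,0]-590,P[...,1]-142)<35);q=P[m]
print(len(q),((q.min(0)+q.max(0))/2).round(1),np.ptp(q,axis=0),circ(q[:,:2]),np.percentile(q[:,2],95),s['eef_pos'],s['joints'])
```

```text
782 [590.2 144.8  69.4] [52.063124   51.45143652  6.71496828] (array([589.81796893, 144.81827882]), np.float64(24.28291489785173)) 71.59859704876527 [590.01752943 141.59844157 224.43106901] [ 4.26876805e-02  5.58533192e-01  1.34410230e+00 -5.43030033e-05
  1.23993143e+00 -1.22377805e+00]
```

View pics/w3.png

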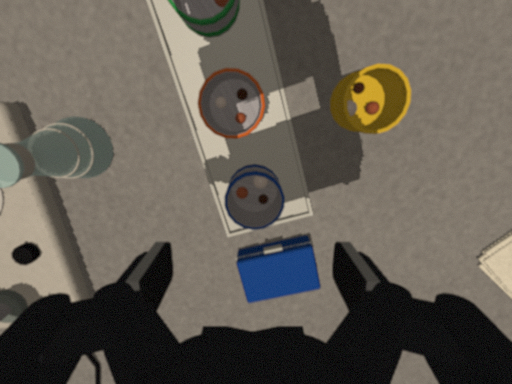

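The wrist view shows the blue-rimmed cup at (255,197) with the orange one at (232,103). The two views agree on the cup at about (590,144) with its top at z=70. Descending to grasp it.

Request:
step_arm(
  plan=[
    {"offset":[0.1,0.2,4],"rot":[0,0,0],"gripper":8.5},
    {"offset":[0.1,0.2,8],"rot":[0,0,0],"gripper":8.5},
    {"offset":[0.1,0.2,11],"rot":[0,0,0],"gripper":8.5},
    {"offset":[0.1,0.2,12.2],"rot":[0,0,0],"gripper":8.5},
    {"offset":[0.1,0.2,12.2],"rot":[0,0,0],"gripper":4.5},
    {"offset":[0.1,0.2,12.2],"rot":[0,0,0],"gripper":4.5},
    {"offset":[0.1,0.2,12.2],"rot":[0,0,0],"gripper":4.5},
    {"offset":[0.1,0.2,12.2],"rot":[0,0,0],"gripper":4.5},
    {"offset":[0.1,0.2,12.2],"rot":[0,0,0],"gripper":4.5},
  ],
  squeeze=100,
)

```text
time_s: 7.15
eef_pos: [591.0, 144.2, 105.1]
ee_rot: [0.003, 0.151, 0.988, 0.0]
force: [-0.4, -0.4, 6.3]
grip_width: 0.588
grip_force: 103.5
```

Request:
step_arm(
  plan=[
    {"offset":[0,0,-3],"rot":[0,0,0],"gripper":4.5},
    {"offset":[0,0,-7],"rot":[0,0,0],"gripper":4.5},
    {"offset":[0,0,-12],"rot":[0,0,0],"gripper":4.5},
    {"offset":[0,-2,-13],"rot":[0,0,0],"gripper":4.5},
    {"offset":[0,-6,-13],"rot":[0,0,0],"gripper":4.5},
    {"offset":[0,-10,-13],"rot":[0,0,0],"gripper":4.5},
    {"offset":[0,-14,-13],"rot":[0,0,0],"gripper":4.5},
    {"offset":[0,-18,-13],"rot":[0,0,0],"gripper":4.5},
    {"offset":[0,-22,-13],"rot":[0,0,0],"gripper":4.5},
    {"offset":[0,-26,-13],"rot":[0,0,0],"gripper":4.5},
    {"offset":[0,-28.5,-13],"rot":[0,0,0],"gripper":4.5},
    {"offset":[0,-29.5,-13],"rot":[0,0,0],"gripper":4.5},
  ],
  squeeze=110,
)

```text
time_s: 8.35
eef_pos: [500.8, -139.3, 233.3]
ee_rot: [0.001, 0.152, 0.988, -0.0]
force: [0.6, 0.9, -2.4]
grip_width: 0.587
grip_force: 115.0
```

Request:
step_arm(
  plan=[
    {"offset":[0,0,0],"rot":[0,0,0],"gripper":4.5},
    {"offset":[0,0,0],"rot":[0,0,0],"gripper":4.5},
    {"offset":[0,0,0],"rot":[0,0,0],"gripper":4.5},
  ],
)

```text
time_s: 8.65
eef_pos: [501.6, -136.2, 232.1]
ee_rot: [0.0, 0.151, 0.989, 0.0]
force: [-1.0, -0.4, -3.3]
grip_width: 0.587
grip_force: 114.9
```

Run:
```python
from h import *
s=sense();c=capture('wrist');P=cloud(c,s);save(c,'w4.png');ok=c['depth']>0
for a,b,g,r in((50,62,(503,-138),45),):
    m=ok&(P[...,2]>a)&(P[...,2]<b)&(np.hypot(P[...,0]-g[0],P[...,1]-g[1])<r);q=P[m]
    print(len(q),q.min(0).round(1),q.max(0).round(1),np.median(q,axis=0).round(1))
print(s['eef_pos'],s['ee_rot'],s['force'],s['grip_width'],s['joints'])
sc=capture('scene');P=cloud(sc);save(sc,'s4.png')
cv2.imwrite('pics/s4c.png',np.hstack([cv2.resize(sc['color'][100:300,90:250,::-1],(400,500)),cv2.resize(c['color'][...,::-1],(400,300)).__class__(0) if 0 else cv2.copyMakeBorder(cv2.resize(c['color'][...,::-1],(400,300)),0,200,0,0,0)]))
```

```text
2101 [ 467.9 -172.7   50. ] [ 526.7 -101.5   59.1] [ 487.8 -129.6   56.5]
[ 501.64747934 -136.16667727  232.1399735 ] [1.53235285e-04 1.50571412e-01 9.88599122e-01 5.46315986e-05] [-0.97160889 -0.39135491 -3.34235215] 0.586897536621583 [-4.90776693e-01  3.69301211e-01  1.61595439e+00  2.24116879e-04
  1.15608449e+00 -1.75937079e+00]
```

View pics/s4c.png

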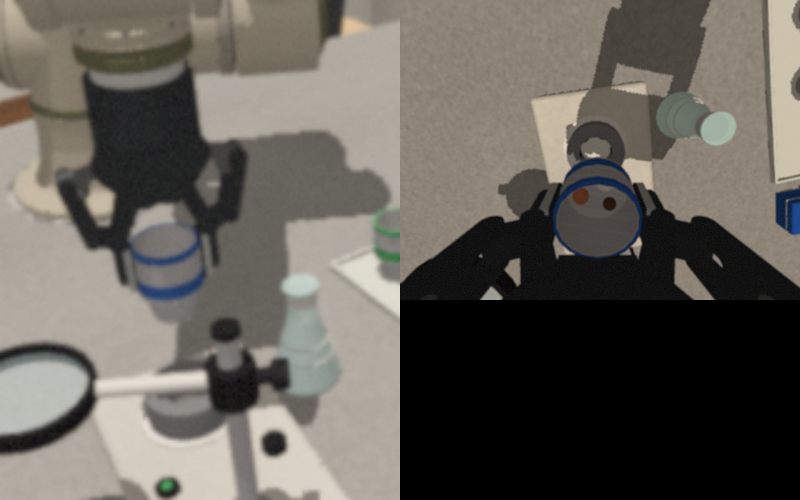

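The scene crop shows the cup held upright between the fingers over the socket, and the wrist view shows its rim and the collar behind it. I'll fit the cup's axis and the socket in the same cameras.

Run:
```python
from h import *
from scipy.optimize import least_squares
def fitr(q,r,g):
    o=least_squares(lambda p:np.hypot(q[:,0]-p[0],q[:,1]-p[1])-r,g,loss='soft_l1',f_scale=.5);return o.x.round(1),np.abs(o.fun).mean().round(2)
s=sense();c=capture('wrist');P=cloud(c,s);ok=c['depth']>0
e=s['eef_pos']
hsv=cv2.cvtColor(c['color'],cv2.COLOR_RGB2HSV).astype(int)
bl=(hsv[...,0]>100)&(hsv[...,0]<128)&(hsv[...,1]>90)&ok
q=P[bl&(np.hypot(P[...,0]-e[0],P[...,1]-e[1])<40)&(P[...,2]>120)]
zt=np.percentile(q[:,2],97);t=q[q[:,2]>zt-3];print('rim z',zt,len(t),'fit',fitr(t,25,e[:2]),t.min(0),t.max(0),'tcp',e)
# wrist socket outer edge: boundary pts of collar band
def sock(P,ok,name):
    m=ok&(P[...,2]>53)&(P[...,2]<60)&(np.hypot(P[...,0]-503,P[...,1]+137)<45)
    q=P[m];r=np.hypot(q[:,0]-503,q[:,1]+137);th=np.arctan2(q[:,1]+137,q[:,0]-503)
    out=[];inn=[]
    for a in np.arange(-np.pi,np.pi,.12):
        k=np.abs(th-a)<.06
        if k.sum()>3: out.append(q[k][r[k].argmax()]);inn.append(q[k][r[k].argmin()])
    out=np.array(out);inn=np.array(inn);print(name,len(out),'outer',fitr(out,35.5,[503,-137]),'inner',fitr(inn,20.5,[503,-137]),'free',circ(out[:,:2]),circ(inn[:,:2]))
sock(P,ok,'wrist');d=np.load('top2.npz');sock(d['P'],d['depth']>0,'top2')
sc=capture('scene');sock(cloud(sc),sc['depth']>0,'scene')
```

```text
rim z 250.81417259922165 112 fit (array([ 503.4, -135.4]), np.float64(4.19)) [ 476.28632592 -159.30563307  247.83644316] [ 499.70929574 -104.85954273  258.88536426] tcp [ 501.58647888 -136.33994051  231.97329282]
wrist 36 outer (array([ 503.3, -137. ]), np.float64(0.16)) inner (array([ 504. , -137.1]), np.float64(0.51)) free (array([ 503.23579006, -136.96976888]), np.float64(35.412690119703996)) (array([ 503.36570249, -136.91819805]), np.float64(19.869746260047677))
top2 53 outer (array([ 503.2, -137.9]), np.float64(0.84)) inner (array([ 503.6, -137.1]), np.float64(0.59)) free (array([ 503.13118408, -137.915654  ]), np.float64(34.76931667912814)) (array([ 503.59188187, -137.07127943]), np.float64(20.721830751241725))
scene 27 outer (array([ 507. , -137.3]), np.float64(1.45)) inner (array([ 504.9, -139. ]), np.float64(1.23)) free (array([ 506.25051337, -139.01414986]), np.float64(33.80490244036815)) (array([ 504.60567217, -139.55238269]), np.float64(20.924151066888246))
```

Run:
```python
from h import *
from scipy.optimize import least_squares
s=sense();c=capture('wrist');P=cloud(c,s);ok=c['depth']>0;e=s['eef_pos']
hsv=cv2.cvtColor(c['color'],cv2.COLOR_RGB2HSV).astype(int)
bl=(hsv[...,0]>100)&(hsv[...,0]<128)&(hsv[...,1]>90)&(hsv[...,2]>40)&ok
q=P[bl&(np.hypot(P[...,0]-e[0],P[...,1]-e[1])<45)&(P[...,2]>150)&(P[...,2]<215)]
print(np.percentile(q[:,2],[1,25,50,75,95]))
zt=np.percentile(q[:,2],90)
for lo,hi in((-4,4),(-2,3)):
    t=q[(q[:,2]>zt+lo)&(q[:,2]<zt+hi)]
    o=least_squares(lambda p:np.hypot(t[:,0]-p[0],t[:,1]-p[1])-24.5,e[:2],loss='soft_l1');print(len(t),o.x,np.abs(o.fun).mean(),circ(t[:,:2]),t.min(0),t.max(0))
print(e,totool(s,np.array([*o.x,0])-[e[0],e[1],0]))
```

```text
[162.44426155 193.59755591 197.03871912 197.70813999 198.37031702]
1640 [ 500.57996389 -134.54493794] 0.6431769144057169 (array([ 500.72307803, -134.58673771]), np.float64(24.731695045221656)) [ 474.77324535 -161.69530495  194.14299592] [ 526.60087032 -108.76008257  200.11129881]
1453 [ 500.7639402  -134.59345964] 0.6061485947512035 (array([ 500.83564667, -134.61184591]), np.float64(24.67064467051566)) [ 474.79318281 -160.84042963  196.13462654] [ 526.56171891 -108.9828058   200.11129881]
[ 501.47983099 -136.67931403  231.90310309] [1.30539522e+00 1.77742270e+00 1.51337648e-04]
```

Socket is at (503.4,-137) and the cup axis in hand at (500.7,-134.6), with the shoulder about 76 mm below the TCP. I'm correcting by the difference and lowering to just above the mouth.

Request:
step_arm(
  plan=[
    {"offset":[-0.3,-0.1,2.5],"rot":[0,0,0],"gripper":4.5},
    {"offset":[-0.3,-0.1,5],"rot":[0,0,0],"gripper":4.5},
    {"offset":[-0.3,-0.1,6.5],"rot":[0,0,0],"gripper":4.5},
    {"offset":[-0.3,-0.1,7],"rot":[0,0,0],"gripper":4.5},
    {"offset":[-0.3,-0.1,7],"rot":[0,0,0],"gripper":4.5},
    {"offset":[-0.3,-0.1,7],"rot":[0,0,0],"gripper":4.5},
  ],
)

```text
time_s: 9.5
eef_pos: [504.3, -139.3, 162.8]
ee_rot: [0.001, 0.151, 0.988, -0.0]
force: [-0.4, 0.4, -3.7]
grip_width: 0.585
grip_force: 114.9
```

```bash
cat > rel.py <<'E'
from h import *
from scipy.optimize import least_squares
s=sense();c=capture('wrist');P=cloud(c,s);ok=c['depth']>0;e=s['eef_pos']
hsv=cv2.cvtColor(c['color'],cv2.COLOR_RGB2HSV).astype(int)
bl=(hsv[...,0]>100)&(hsv[...,0]<128)&(hsv[...,1]>90)&(hsv[...,2]>40)&ok
q=P[bl&(np.hypot(P[...,0]-e[0],P[...,1]-e[1])<45)&(np.abs(P[...,2]-(e[2]-34))<10)]
zt=np.percentile(q[:,2],90);t=q[(q[:,2]>zt-3)&(q[:,2]<zt+3)]
print('cup',zt,circ(t[:,:2]))
m=ok&(P[...,2]>53)&(P[...,2]<60)&(np.hypot(P[...,0]-503,P[...,1]+137)<45)
q=P[m];r=np.hypot(q[:,0]-503,q[:,1]+137);th=np.arctan2(q[:,1]+137,q[:,0]-503);out=[]
for a in np.arange(-np.pi,np.pi,.12):
    k=np.abs(th-a)<.06
    if k.sum()>3 and r[k].max()>33: out.append(q[k][r[k].argmax()])
out=np.array(out)
if len(out)>3:print('sock',len(out),least_squares(lambda p:np.hypot(out[:,0]-p[0],out[:,1]-p[1])-35.5,[503,-137]).x)
print('tcp',e,'F',s['force'],'T',s['wrist_torque'],'q',s['ee_rot'],'j6',s['joints'][5])
E
python3 rel.py
```

```text
cup 129.09771936978603 (array([ 503.65361192, -137.22537326]), np.float64(24.724260612456277))
sock 33 [ 503.14279741 -137.08373947]
tcp [ 504.28010767 -139.26127943  162.78664338] F [-0.38123761  0.36179562 -3.65424364] T [-0.02838922 -0.04459085 -0.02076759] q [ 7.19060767e-04  1.51245431e-01  9.88495943e-01 -2.71945228e-04] j6 -1.7607301935391733
```

Request:
step_arm(
  plan=[
    {"offset":[0,0,0.4],"rot":[0,0,0],"gripper":4.5},
    {"offset":[0,0,0.8],"rot":[0,0,0],"gripper":4.5},
    {"offset":[0,0,1.2],"rot":[0,0,0],"gripper":4.5},
    {"offset":[0,0,1.6],"rot":[0,0,0],"gripper":4.5},
    {"offset":[0,0,1.6],"rot":[0,0,0],"gripper":4.5},
    {"offset":[0,0,1.6],"rot":[0,0,0],"gripper":4.5},
  ],
)

```text
time_s: 10.15
eef_pos: [503.8, -139.0, 145.7]
ee_rot: [-0.0, 0.151, 0.988, 0.0]
force: [0.9, 1.4, -4.2]
grip_width: 0.59
grip_force: 114.9
```

```bash
python3 rel.py
```

```text
cup 112.01692929841816 (array([ 503.1815442 , -136.91069509]), np.float64(24.734516562625377))
sock 29 [ 503.20061618 -136.99482211]
tcp [ 503.84680517 -138.97615227  145.70969626] F [ 0.93098218  1.38635446 -4.17616759] T [ 0.3225843  -0.1442288  -0.03574599] q [-1.97034547e-04  1.51320282e-01  9.88484746e-01  1.98902613e-04] j6 -1.7607766530101914
```

The cup foot is in the bore with no side load, and the shoulder is 14 mm above the rim. I now turn and press.

Request:
step_arm(
  plan=[
    {"offset":[0,-0.01,0.05],"rot":[0,0,5.7],"gripper":4.5},
    {"offset":[0,-0.02,0.1],"rot":[0,0,11.4],"gripper":4.5},
    {"offset":[0,-0.02,0.15],"rot":[0,0,17.1],"gripper":4.5},
    {"offset":[0.01,-0.03,0.2],"rot":[0,0,22.8],"gripper":4.5},
    {"offset":[0.01,-0.04,0.25],"rot":[0,0,28.5],"gripper":4.5},
    {"offset":[0.01,-0.05,0.3],"rot":[0,0,34.2],"gripper":4.5},
    {"offset":[0.02,-0.05,0.35],"rot":[0,0,39.9],"gripper":4.5},
    {"offset":[0.02,-0.06,0.4],"rot":[0,0,45.6],"gripper":4.5},
    {"offset":[0.03,-0.06,0.45],"rot":[0,0,51.3],"gripper":4.5},
    {"offset":[0.04,-0.07,0.5],"rot":[0,0,57],"gripper":4.5},
    {"offset":[0.04,-0.07,0.55],"rot":[0,0,62.7],"gripper":4.5},
    {"offset":[0.05,-0.07,0.6],"rot":[0,0,68.4],"gripper":4.5},
  ],
  squeeze=120,
)

```text
time_s: 11.4
eef_pos: [503.5, -139.5, 140.7]
ee_rot: [0.001, 0.682, 0.731, 0.0]
force: [0.8, 4.0, 3.3]
grip_width: 0.589
grip_force: 124.5
```

```bash
python3 rel.py
```

```text
cup 107.1050242498677 (array([ 503.79584327, -136.92916353]), np.float64(24.75447090276212))
sock 27 [ 503.86373246 -136.70555761]
tcp [ 503.53742047 -139.46877313  140.69238004] F [0.84130282 4.00289764 3.26842737] T [ 0.76321834 -0.08201747  0.36749881] q [5.46833193e-04 6.81987277e-01 7.31363764e-01 3.16154987e-04] j6 -0.564874823867796
```

Request:
step_arm(
  plan=[
    {"offset":[0.02,-0.01,0.05],"rot":[0,0,5.7],"gripper":4.5},
    {"offset":[0.04,-0.02,0.1],"rot":[0,0,11.4],"gripper":4.5},
    {"offset":[0.06,-0.03,0.15],"rot":[0,0,17.1],"gripper":4.5},
    {"offset":[0.08,-0.04,0.2],"rot":[0,0,22.8],"gripper":4.5},
    {"offset":[0.1,-0.05,0.25],"rot":[0,0,28.5],"gripper":4.5},
    {"offset":[0.1,-0.06,0.3],"rot":[0,0,34.2],"gripper":4.5},
    {"offset":[0.11,-0.06,0.35],"rot":[0,0,39.9],"gripper":4.5},
    {"offset":[0.11,-0.07,0.4],"rot":[0,0,45.6],"gripper":4.5},
    {"offset":[0.12,-0.08,0.45],"rot":[0,0,51.3],"gripper":4.5},
    {"offset":[0.12,-0.08,0.5],"rot":[0,0,57],"gripper":4.5},
    {"offset":[0.13,-0.09,0.55],"rot":[0,0,62.7],"gripper":4.5},
    {"offset":[0.14,-0.09,0.6],"rot":[0,0,68.4],"gripper":4.5},
  ],
)

```text
time_s: 12.65
eef_pos: [503.0, -139.1, 135.5]
ee_rot: [0.002, 0.975, 0.223, 0.001]
force: [-6.2, -1.9, 12.9]
grip_width: 0.588
grip_force: 125.3
```

```bash
python3 rel.py
```

```text
cup 101.83444551689391 (array([ 504.13550559, -137.1615267 ]), np.float64(24.71181924692252))
sock 25 [ 504.28287256 -137.17256864]
tcp [ 503.0455417  -139.07331929  135.51765127] F [-6.16722846 -1.9106624  12.86559076] T [-0.20177455  0.92839319  0.69438946] q [0.00175919 0.97480467 0.22305057 0.00109894] j6 0.6277875419027442
```

Request:
step_arm(
  plan=[
    {"offset":[-0.03,-0.02,0.04],"rot":[0,0,5.7],"gripper":4.5},
    {"offset":[-0.06,-0.04,0.08],"rot":[0,0,11.4],"gripper":4.5},
    {"offset":[-0.09,-0.06,0.12],"rot":[0,0,17.1],"gripper":4.5},
    {"offset":[-0.09,-0.07,0.16],"rot":[0,0,22.8],"gripper":4.5},
    {"offset":[-0.09,-0.07,0.2],"rot":[0,0,28.5],"gripper":4.5},
    {"offset":[-0.09,-0.08,0.24],"rot":[0,0,34.2],"gripper":4.5},
    {"offset":[-0.08,-0.08,0.28],"rot":[0,0,39.9],"gripper":4.5},
    {"offset":[-0.08,-0.09,0.32],"rot":[0,0,45.6],"gripper":4.5},
    {"offset":[-0.08,-0.09,0.36],"rot":[0,0,51.3],"gripper":4.5},
    {"offset":[-0.07,-0.1,0.4],"rot":[0,0,57],"gripper":4.5},
    {"offset":[-0.07,-0.1,0.44],"rot":[0,0,62.7],"gripper":4.5},
    {"offset":[-0.06,-0.1,0.48],"rot":[0,0,68.4],"gripper":4.5},
  ],
)

```text
time_s: 13.9
eef_pos: [503.1, -138.8, 133.1]
ee_rot: [0.001, 0.932, -0.363, 0.004]
force: [-0.1, 5.2, 31.7]
grip_width: 0.586
grip_force: 126.9
```

```bash
python3 rel.py
```

```text
cup 99.31717230364418 (array([ 504.15441137, -137.93271774]), np.float64(24.72167747403674))
sock 25 [ 504.00264132 -137.68266705]
tcp [ 503.10025678 -138.78831358  133.08339945] F [-0.07349568  5.20364262 31.72089377] T [0.67607374 0.70689818 0.92777998] q [ 0.00103489  0.93171911 -0.36315848  0.00378854] j6 1.821478105568439
```

Run:
```python
from h import *
s=sense();c=capture('wrist');P=cloud(c,s);ok=c['depth']>0
m=ok&(np.abs(P[...,2]-56)<5);r=np.hypot(P[...,0]-503.7,P[...,1]+137.5);q=P[m&(r>28)&(r<34)];print('collar z',np.percentile(q[:,2],[10,50,90]))
m=ok&(np.abs(P[...,2]-98)<5)&(r>22)&(r<27);q=P[m];A=np.c_[q[:,:2]-[503.7,-137.5],np.ones(len(q))];print('rim plane',np.linalg.lstsq(A,q[:,2],rcond=None)[0],np.percentile(q[:,2],[10,50,90]),len(q))
q=P[ok&(np.abs(P[...,2]-26)<6)&(r>45)&(r<120)];print('base',np.median(q[:,2]))
t=capture('top');P=cloud(t);r=np.hypot(P[...,0]-503.7,P[...,1]+137.5)
print(s['force'],s['eef_pos'])
```

```text
collar z [55.76303265 56.50238478 57.32534137]
rim plane [ 1.51459887e-02 -1.19507731e-02  9.77916969e+01] [94.63070723 98.25167552 99.72673047] 3719
base 26.5214522524586
[-3.52239546  1.3387769  29.75711357] [ 503.14718942 -138.77182065  133.09204651]
```

Rim minus collar is about 42.3 mm (42 mm means home) and the press force is climbing, so it is practically seated. I'll do one more short turn under pressure and then look again.

Request:
step_arm(
  plan=[
    {"offset":[0,0,0.03],"rot":[0,0,5.7],"gripper":4.5},
    {"offset":[0,0,0.06],"rot":[0,0,11.4],"gripper":4.5},
    {"offset":[0,0,0.09],"rot":[0,0,17.1],"gripper":4.5},
    {"offset":[0,0,0.1],"rot":[0,0,22.8],"gripper":4.5},
    {"offset":[0,0,0.1],"rot":[0,0,28.5],"gripper":4.5},
    {"offset":[0,0,0.1],"rot":[0,0,34.2],"gripper":4.5},
    {"offset":[0,0,0.1],"rot":[0,0,34.2],"gripper":4.5},
  ],
)

```text
time_s: 14.75
eef_pos: [503.3, -139.1, 133.1]
ee_rot: [-0.0, 0.783, -0.621, 0.004]
force: [-5.7, 2.8, 38.8]
grip_width: 0.585
grip_force: 129.2
```

```bash
python3 rel.py
python3 - <<'E'
from h import *
s=sense();c=capture('wrist');P=cloud(c,s);ok=c['depth']>0
r=np.hypot(P[...,0]-503.7,P[...,1]+137.5);m=ok&(np.abs(P[...,2]-56)<5)
q=P[m&(r>28)&(r<34)];print('collar z',np.median(q[:,2]));print(s['joints'])
E
```

```text
cup 99.41910607166403 (array([ 503.89035882, -138.54587095]), np.float64(24.714889274922626))
sock 24 [ 503.69739384 -137.74571875]
tcp [ 503.28606224 -139.13223199  133.13233529] F [-5.65950104  2.76836497 38.75944135] T [ 0.45749836  1.64280433 -0.3203194 ] q [-3.23375172e-04  7.83416861e-01 -6.21480446e-01  4.46907903e-03] j6 2.4187949952968504
collar z 56.4855092308112
[-4.93964160e-01  5.05746334e-01  1.70771050e+00 -9.19454804e-04
  9.19260352e-01  2.41667420e+00]
```

Turning on moved it no lower while the force rose to 39 N, so it is bottomed on the rim. Relieving the load, releasing and rising.

Request:
step_arm(
  plan=[
    {"offset":[0,0,-0.25],"rot":[0,0,0],"gripper":4.5},
    {"offset":[0,0,-0.25],"rot":[0,0,0],"gripper":8},
    {"offset":[0,0,-0.25],"rot":[0,0,0],"gripper":8},
    {"offset":[0,0,-0.25],"rot":[0,0,0],"gripper":8},
    {"offset":[0,0,-0.25],"rot":[0,0,0],"gripper":8},
    {"offset":[0,0,-3],"rot":[0,0,0],"gripper":8},
    {"offset":[0,0,-7],"rot":[0,0,0],"gripper":8},
    {"offset":[0,0,-12],"rot":[0,0,0],"gripper":8},
    {"offset":[0,0,-17],"rot":[0,0,0],"gripper":8},
    {"offset":[0,0,-19],"rot":[0,0,0],"gripper":8},
    {"offset":[0,0,-19],"rot":[0,0,0],"gripper":8},
  ],
)

```text
time_s: 15.95
eef_pos: [501.7, -137.9, 321.1]
ee_rot: [-0.0, 0.784, -0.621, 0.003]
force: [-0.4, -1.2, -0.5]
grip_width: 0.936
grip_force: 0.0
```

Run:
```python
from h import *
s=sense()
for n in('wrist','scene','top'):
    c=capture(n);P=cloud(c,s);ok=c['depth']>0;save(c,f'v_{n}.png')
    hsv=cv2.cvtColor(c['color'],cv2.COLOR_RGB2HSV).astype(int)
    r=np.hypot(P[...,0]-503.5,P[...,1]+137.3)
    bl=(hsv[...,0]>100)&(hsv[...,0]<128)&(hsv[...,1]>90)&ok&(r<32)&(P[...,2]>90)&(P[...,2]<106);q=P[bl]
    col=P[ok&(r>29)&(r<34)&(np.abs(P[...,2]-56)<5)]
    print(n,len(q),'rim z',np.percentile(q[:,2],[50,90]) if len(q) else 0,circ(q[:,:2]) if len(q)>9 else 0,'collar z',np.median(col[:,2]) if len(col) else 0,len(col))
    if n=='top':
        k=red(c,P);print(k.min(0),k.max(0))
c=cv2.imread('pics/v_wrist.png');d=cv2.imread('pics/v_scene.png')[150:330,90:250]
cv2.imwrite('pics/v.png',np.hstack([cv2.resize(c,(400,300)),cv2.resize(d,(267,300))]))
print(s['eef_pos'],s['ee_rot'],s['joints'])
```

```text
wrist 258 rim z [ 99.61424802 100.86661184] (array([ 501.84138804, -138.33805858]), np.float64(24.707208137380814)) collar z 56.522543099782354 395
scene 55 rim z [97.20269305 98.5552212 ] (array([ 505.5372041 , -139.61258813]), np.float64(23.62554462711594)) collar z 55.29859179764125 58
top 42 rim z [ 99.87452478 101.46409426] (array([ 502.01718577, -136.99583498]), np.float64(23.97078833459339)) collar z 56.71065425423183 129Traceback (most recent call last):
  File "<stdin>", line 11, in <module>
    return umr_minimum(a, axis, None, out, keepdims, initial, where)
ValueError: zero-size array to reduction operation minimum which has no identity
```

Run:
```python
from h import *
def rim(c,P,g,z):
    ok=c['depth']>0;hsv=cv2.cvtColor(c['color'],cv2.COLOR_RGB2HSV).astype(int)
    r=np.hypot(P[...,0]-g[0],P[...,1]-g[1])
    q=P[(hsv[...,0]>100)&(hsv[...,0]<128)&(hsv[...,1]>90)&ok&(r<32)&(np.abs(P[...,2]-z)<8)]
    # disk of cup interior floor too
    f=P[ok&(r<15)];return len(q),np.percentile(q[:,2],[25,50,75,90]).round(1),'floor',np.median(f[:,2]).round(2)
for n in('top','scene'):
    d=np.load(n+'.npz');print(n,'tray',rim(d,d['P'],(590,143),70))
    c=capture(n);print(n,'now',rim(c,cloud(c),(503.5,-137.3),98))
s=sense();c=capture('wrist');P=cloud(c,s);print('wrist',rim(c,P,(503.5,-137.3),98))
save(c,'v_wrist.png');sc=cv2.imread('pics/v_scene.png')[150:330,90:250]
cv2.imwrite('pics/v.png',np.hstack([cv2.resize(cv2.imread('pics/v_wrist.png'),(400,300)),cv2.resize(sc,(267,300))]))
k=red(c,P);print(len(k),s['eef_pos'],s['joints'])
```

```text
top tray (38, array([68.8, 70.1, 71.3, 71.9]), 'floor', np.float64(34.23))
top now (44, array([ 98.6,  99.4, 100.6, 101.7]), 'floor', np.float64(541.52))
scene tray (37, array([66.1, 67. , 68. , 68.7]), 'floor', np.float64(2.17))
scene now (53, array([95.5, 97.1, 98.1, 98.6]), 'floor', np.float64(344.64))
wrist (287, array([ 98.8,  99.6, 100.4, 101. ]), 'floor', np.float64(328.06))
139 [ 500.92747772 -137.56703631  316.5249248 ] [-4.93797614e-01  2.92660510e-01  1.49157336e+00 -3.89082396e-05
  1.36038380e+00  2.41752118e+00]
```

View pics/v.png

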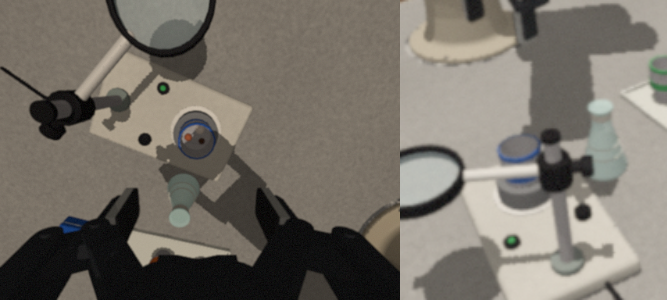

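The wrist view shows the cup in the socket at (197,137) and the lens aside. The heights suggest the cup might still be 1–2 mm proud, perhaps slightly tilted. I'll regrasp it, which removes the side load, and turn it back while pressing to make sure.

Request:
step_arm(
  plan=[
    {"offset":[0.1,-0.2,4.5],"rot":[0,0,0],"gripper":8.5},
    {"offset":[0.1,-0.2,9],"rot":[0,0,0],"gripper":8.5},
    {"offset":[0.1,-0.2,13.5],"rot":[0,0,0],"gripper":8.5},
    {"offset":[0.1,-0.2,17],"rot":[0,0,0],"gripper":8.5},
    {"offset":[0.1,-0.2,18],"rot":[0,0,0],"gripper":8.5},
    {"offset":[0.1,-0.2,18],"rot":[0,0,0],"gripper":8.5},
    {"offset":[0.1,-0.2,18],"rot":[0,0,0],"gripper":4.5},
    {"offset":[0.1,-0.2,18],"rot":[0,0,0],"gripper":4.5},
    {"offset":[0.1,-0.2,18],"rot":[0,0,0],"gripper":4.5},
    {"offset":[0.1,-0.2,18],"rot":[0,0,0],"gripper":4.5},
  ],
  squeeze=100,
)

```text
time_s: 17.25
eef_pos: [503.2, -138.5, 139.9]
ee_rot: [0.001, 0.784, -0.621, 0.0]
force: [-5.5, -0.1, 8.2]
grip_width: 0.589
grip_force: 102.3
```

```bash
python3 rel.py
```

```text
cup 99.85712065182865 (array([ 503.30601024, -137.58425924]), np.float64(24.764495492333044))
sock 25 [ 503.67880347 -137.76750798]
tcp [ 503.16465966 -138.49221548  139.88066576] F [-5.45530352 -0.13500364  8.19947814] T [-0.25118253  1.58070002  0.14117155] q [ 6.02421616e-04  7.83911821e-01 -6.20871807e-01  3.06663794e-04] j6 2.41857743692271
```

Request:
step_arm(
  plan=[
    {"offset":[0,0.03,0.05],"rot":[0,0,-5.7],"gripper":4.5},
    {"offset":[0,0.05,0.1],"rot":[0,0,-11.4],"gripper":4.5},
    {"offset":[0,0.07,0.15],"rot":[0,0,-17.1],"gripper":4.5},
    {"offset":[0,0.07,0.2],"rot":[0,0,-22.8],"gripper":4.5},
    {"offset":[0,0.07,0.25],"rot":[0,0,-28.5],"gripper":4.5},
    {"offset":[0,0.07,0.3],"rot":[0,0,-34.2],"gripper":4.5},
    {"offset":[0,0.07,0.35],"rot":[0,0,-39.9],"gripper":4.5},
    {"offset":[0,0.07,0.38],"rot":[0,0,-45.6],"gripper":4.5},
    {"offset":[0,0.07,0.4],"rot":[0,0,-51.3],"gripper":4.5},
    {"offset":[0,0.07,0.4],"rot":[0,0,-57],"gripper":4.5},
  ],
  squeeze=120,
)

```text
time_s: 18.3
eef_pos: [503.5, -139.2, 139.7]
ee_rot: [0.002, 0.985, -0.17, 0.002]
force: [-15.3, 2.5, 41.0]
grip_width: 0.579
grip_force: 124.9
```

```bash
python3 rel.py
```

```text
cup 99.60996432531576 (array([ 504.54737345, -138.06592723]), np.float64(24.756901928220397))
sock 25 [ 504.17973778 -137.5531185 ]
tcp [ 503.52541058 -139.22157278  139.65973709] F [-15.34630226   2.52603263  40.97542218] T [-0.47569504  2.9190461  -0.86290951] q [ 0.00159225  0.98542937 -0.17006177  0.00232705] j6 1.4200083982916791
```

Turning back under 41 N moved it only another 0.2 mm, so the cup is home. Release, rise, then go over to the red grip.

Request:
step_arm(
  plan=[
    {"offset":[-0.15,0.05,-0.4],"rot":[0,0,0],"gripper":4.5},
    {"offset":[-0.15,0.05,-0.4],"rot":[0,0,0],"gripper":8},
    {"offset":[-0.15,0.05,-0.4],"rot":[0,0,0],"gripper":8},
    {"offset":[-0.15,0.05,-0.4],"rot":[0,0,0],"gripper":8},
    {"offset":[-0.15,0.05,-0.4],"rot":[0,0,0],"gripper":8},
    {"offset":[0,0,-3],"rot":[0,0,0],"gripper":8},
    {"offset":[0,0,-8],"rot":[0,0,0],"gripper":8},
    {"offset":[0,0,-13],"rot":[0,0,0],"gripper":8},
    {"offset":[0,0,-18],"rot":[0,0,0],"gripper":8},
    {"offset":[3.1,5.1,-19],"rot":[0,0,0],"gripper":7},
    {"offset":[6.2,10.3,-19],"rot":[0,0,0],"gripper":7},
    {"offset":[9.3,15.6,-19],"rot":[0,0,0],"gripper":7},
  ],
)

```text
time_s: 19.55
eef_pos: [531.6, -286.4, 324.6]
ee_rot: [0.0, 0.985, -0.172, 0.001]
force: [1.0, -0.1, 0.5]
grip_width: 0.822
grip_force: 0.0
```

Request:
step_arm(
  plan=[
    {"offset":[0,0,0],"rot":[0,0,0],"gripper":7},
    {"offset":[0,0,0],"rot":[0,0,0],"gripper":7},
  ],
)

```text
time_s: 19.75
eef_pos: [531.2, -285.5, 323.1]
ee_rot: [-0.0, 0.985, -0.173, -0.001]
force: [0.1, 0.2, -1.2]
grip_width: 0.825
grip_force: 0.0
```

Run:
```python
from h import *
s=sense();c=capture('wrist');P=cloud(c,s);e=s['eef_pos']
q=red(c,P);q=q[q[:,2]<225];print(len(q))
zt=np.percentile(q[:,2],90);t=q[q[:,2]>zt-5];m=(t.max(0)+t.min(0))/2
print(zt,m,np.ptp(t,axis=0),'tool',totool(s,m-e),e)
t=capture('top');P=cloud(t);r=np.hypot(P[...,0]-503.5,P[...,1]+137.3);ok=t['depth']>0
hsv=cv2.cvtColor(t['color'],cv2.COLOR_RGB2HSV).astype(int)
q=P[(hsv[...,0]>100)&(hsv[...,0]<128)&(hsv[...,1]>90)&ok&(r<32)&(np.abs(P[...,2]-98)<8)];print('cup top view',len(q),np.percentile(q[:,2],[25,50,75,90]) if len(q) else 0,'floor',np.median(P[ok&(r<12)][:,2]))
d=np.load('top.npz');P=d['P'];r=np.hypot(P[...,0]-590,P[...,1]-143);print('tray floor',np.median(P[r<12][:,2]))
```

```text
638
214.00753806521197 [ 538.55631155 -317.63732513  212.22844586] [14.42949029 14.24915896  6.06451874] tool [ 17.98662098  27.77563152 110.84460906] [ 531.20489041 -285.52308614  323.11651493]
cup top view 101 [ 99.07757175 100.5976806  101.83213605 103.39015971] floor 63.94044067544388
tray floor 33.98375674746927
```

Run:
```python
from h import *
t=capture('top');P=cloud(t);d=np.load('top.npz')
for n,Q,D in(('now',P,t['depth']),('t0',d['P'],d['depth'])):
    ok=D>0;r=np.hypot(Q[...,0]-503.5,Q[...,1]+137.3)
    g=lambda m:(np.median(Q[ok&m][:,2]).round(2),(ok&m).sum())
    X,Y,Z=Q[...,0],Q[...,1],Q[...,2]
    print(n,'collar',g((r>29)&(r<34)&(abs(Z-56)<5)),'base',g((abs(Z-26)<4)&(r>45)&(r<80)),'tray',g((np.hypot(X-549,Y-146)<10)|(np.hypot(X-468,Y-151)<8)),'table tray',g((X>500)&(X<600)&(Y>40)&(Y<80)),'table stand',g((X>400)&(X<540)&(Y<-250)&(Y>-300)&(abs(Z)<8)))
    for nm,c in(('blue',(590,143)),('or',(508,149)),('gr',(425,155)),('sock',(503.5,-137.3))):
        k=np.hypot(X-c[0],Y-c[1]);print(nm,'floor',g(k<12), np.percentile(Q[ok&(k<12)][:,2],[20,80]) )
```

```text
now collar (np.float64(56.6), np.int64(172)) base (np.float64(26.6), np.int64(2895)) tray (np.float64(4.63), np.int64(106)) table tray (np.float64(0.76), np.int64(852)) table stand (np.float64(0.7), np.int64(1493))
blue floor (np.float64(4.42), np.int64(98)) [3.53109831 5.76820481]
or floor (np.float64(33.23), np.int64(108)) [31.50605817 37.17394104]
gr floor (np.float64(33.36), np.int64(116)) [31.60558817 37.95957183]
sock floor (np.float64(63.92), np.int64(116)) [62.2288395  71.38260323]
t0 collar (np.float64(nan), np.int64(0)) base (np.float64(26.51), np.int64(1861)) tray (np.float64(4.52), np.int64(112)) table tray (np.float64(0.68), np.int64(850)) table stand (np.float64(0.57), np.int64(1487))
blue floor (np.float64(33.98), np.int64(104)) [31.89390218 40.11377166]
or floor (np.float64(33.48), np.int64(105)) [32.0608858  38.32807052]
gr floor (np.float64(33.46), np.int64(113)) [31.71765887 38.4466825 ]
sock floor (np.float64(169.79), np.int64(139)) [168.81516497 170.91224935]
  return _methods._mean(a, axis=axis, dtype=dtype,
  ret = ret.dtype.type(ret / rcount)
```

Compared with its height on the tray, the cup now reads about 30 mm up instead of 28 in all the views. So it was home while pressed, and my relief-and-release lifted it about 2 mm. I'll seat it again and release under downward preload at low squeeze.

Request:
step_arm(
  plan=[
    {"offset":[-2,-3.3,0],"rot":[0,0,0],"gripper":8.5},
    {"offset":[-4.5,-7.5,0],"rot":[0,0,0],"gripper":8.5},
    {"offset":[-7,-11.7,0],"rot":[0,0,0],"gripper":8.5},
    {"offset":[-7.7,-12.9,0],"rot":[0,0,0],"gripper":8.5},
    {"offset":[-7.7,-12.9,0],"rot":[0,0,0],"gripper":8.5},
    {"offset":[-7.7,-12.9,4],"rot":[0,0,0],"gripper":8.5},
    {"offset":[-7.7,-12.9,8],"rot":[0,0,0],"gripper":8.5},
    {"offset":[-7.7,-12.9,12],"rot":[0,0,0],"gripper":8.5},
    {"offset":[-7.7,-12.9,16],"rot":[0,0,0],"gripper":8.5},
    {"offset":[-7.7,-12.9,18.5],"rot":[0,0,0],"gripper":8.5},
    {"offset":[-7.7,-12.9,18.5],"rot":[0,0,0],"gripper":8.5},
    {"offset":[-7.7,-12.9,18.5],"rot":[0,0,0],"gripper":8.5},
  ],
  squeeze=100,
)

```text
time_s: 21.1
eef_pos: [503.1, -138.2, 139.6]
ee_rot: [0.0, 0.985, -0.172, 0.0]
force: [0.7, 0.4, -0.3]
grip_width: 0.996
grip_force: 0.0
```

```bash
python3 rel.py
```

```text
cup 102.30878223871008 (array([ 502.6136228 , -136.04931207]), np.float64(24.728739748139972))
sock 33 [ 504.21893769 -137.49470338]
tcp [ 503.1384848 -138.2125962  139.6213781] F [ 0.69296777  0.40307407 -0.29653029] T [ 0.03048834 -0.05897547 -0.03171128] q [ 1.94518564e-04  9.85065820e-01 -1.72177678e-01  3.73142885e-04] j6 1.4241538116738088
```

Confirmed: the cup now reads 102.3 against 99.4 when pressed. The held cup also sits about 1.8 mm off the TCP along tool y, so my turns were swinging it sideways. I'm shifting to suit and will turn about the cup's own axis this time.

Request:
step_arm(
  plan=[
    {"offset":[0.08,-0.28,0],"rot":[0,0,0],"gripper":8.5},
    {"offset":[0.08,-0.28,0],"rot":[0,0,0],"gripper":4.5},
    {"offset":[0.08,-0.28,0],"rot":[0,0,0],"gripper":4.5},
    {"offset":[0.08,-0.28,0],"rot":[0,0,0],"gripper":4.5},
    {"offset":[0.08,-0.28,0],"rot":[0,0,0],"gripper":4.5},
    {"offset":[0.08,-0.28,0],"rot":[0,0,0],"gripper":4.5},
  ],
  squeeze=100,
)

```text
time_s: 21.75
eef_pos: [504.5, -137.2, 140.3]
ee_rot: [0.002, 0.985, -0.172, 0.001]
force: [-6.5, -12.2, 5.6]
grip_width: 0.583
grip_force: 103.3
```

```bash
python3 rel.py
```

```text
cup 101.32629006572074 (array([ 503.29230311, -135.10991739]), np.float64(24.73633914746119))
sock 26 [ 504.14849924 -137.52305391]
tcp [ 504.48328192 -137.18465454  140.31222533] F [ -6.52778519 -12.22854035   5.56668666] T [-2.01550883  1.01605633  0.0542824 ] q [ 0.00232915  0.98515858 -0.17162791  0.00100514] j6 1.4300339269463829
```

Side force shows that shift was wrong: zero side load is at TCP (503.2,-139), so the cup is on the TCP axis. I'm undoing the shift, then turning about the TCP and pressing.

Request:
step_arm(
  plan=[
    {"offset":[-0.04,0.15,0],"rot":[0,0,0],"gripper":4.5},
    {"offset":[-0.04,0.28,0],"rot":[0,0,0],"gripper":4.5},
    {"offset":[-0.04,0.28,0.05],"rot":[0,0,5.7],"gripper":4.5},
    {"offset":[-0.04,0.28,0.1],"rot":[0,0,11.4],"gripper":4.5},
    {"offset":[-0.04,0.28,0.15],"rot":[0,0,17.1],"gripper":4.5},
    {"offset":[-0.04,0.28,0.2],"rot":[0,0,22.8],"gripper":4.5},
    {"offset":[-0.04,0.28,0.25],"rot":[0,0,28.5],"gripper":4.5},
    {"offset":[-0.04,0.28,0.3],"rot":[0,0,34.2],"gripper":4.5},
    {"offset":[-0.04,0.28,0.35],"rot":[0,0,39.9],"gripper":4.5},
    {"offset":[-0.04,0.28,0.4],"rot":[0,0,45.6],"gripper":4.5},
    {"offset":[-0.04,0.28,0.45],"rot":[0,0,51.3],"gripper":4.5},
  ],
  squeeze=120,
)

```text
time_s: 22.9
eef_pos: [504.3, -139.3, 139.3]
ee_rot: [0.001, 0.813, -0.582, 0.004]
force: [-11.1, -6.5, 38.9]
grip_width: 0.577
grip_force: 120.6
```

```bash
python3 rel.py
```

```text
cup 99.9597903248414 (array([ 504.1449874, -136.1351971]), np.float64(24.760067484204505))
sock 25 [ 503.73183742 -137.78149239]
tcp [ 504.28230636 -139.25121828  139.2509865 ] F [-11.11346343  -6.46200059  38.89235955] T [-0.24434906  1.61835055  0.75053766] q [ 0.00081852  0.81298844 -0.58226714  0.00375606] j6 2.3230571719523154
```

Request:
step_arm(
  plan=[
    {"offset":[0.03,0.1,0],"rot":[0,0,-5.7],"gripper":4.5},
    {"offset":[0.05,0.2,0],"rot":[0,0,-11.4],"gripper":4.5},
    {"offset":[0.06,0.23,0],"rot":[0,0,-17.1],"gripper":4.5},
    {"offset":[0.06,0.23,0],"rot":[0,0,-22.8],"gripper":4.5},
    {"offset":[0.06,0.23,0],"rot":[0,0,-28.5],"gripper":4.5},
    {"offset":[0.06,0.23,0],"rot":[0,0,-34.2],"gripper":4.5},
    {"offset":[0.06,0.23,0],"rot":[0,0,-39.9],"gripper":4.5},
    {"offset":[0.06,0.23,0],"rot":[0,0,-45.6],"gripper":4.5},
  ],
)

```text
time_s: 23.75
eef_pos: [504.5, -138.9, 139.3]
ee_rot: [-0.001, 0.975, -0.22, 0.006]
force: [8.9, 9.9, 33.7]
grip_width: 0.582
grip_force: 122.9
```

```bash
python3 rel.py
```

```text
cup 100.1400421277332 (array([ 503.63677512, -136.34498013]), np.float64(24.78994635835857))
sock 24 [ 504.16575379 -137.61152517]
tcp [ 504.48571065 -138.85802126  139.333383  ] F [ 8.92054839  9.88044373 33.74991364] T [ 2.29882757 -1.2613694  -0.76544103] q [-5.94363948e-04  9.75441092e-01 -2.20171557e-01  6.22958976e-03] j6 1.517121474528928
```

Request:
step_arm(
  plan=[
    {"offset":[0.05,-0.11,0],"rot":[0,0,-5.7],"gripper":4.5},
    {"offset":[0.05,-0.11,0],"rot":[0,0,-11.4],"gripper":4.5},
    {"offset":[0.05,-0.11,0],"rot":[0,0,-17.1],"gripper":4.5},
    {"offset":[0.05,-0.11,0],"rot":[0,0,-22.8],"gripper":4.5},
  ],
  squeeze=100,
)

```text
time_s: 24.2
eef_pos: [504.8, -138.4, 139.3]
ee_rot: [0.001, 1.0, -0.023, 0.005]
force: [2.2, 6.8, 34.9]
grip_width: 0.58
grip_force: 123.5
```

Request:
step_arm(
  plan=[
    {"offset":[0,0,0],"rot":[0,0,0],"gripper":4.5},
    {"offset":[0,0,0],"rot":[0,0,0],"gripper":4.5},
    {"offset":[0,0,0],"rot":[0,0,0],"gripper":4.5},
    {"offset":[0,0,0],"rot":[0,0,0],"gripper":4.5},
  ],
  squeeze=20,
)

```text
time_s: 24.6
eef_pos: [504.6, -138.5, 139.3]
ee_rot: [0.002, 1.0, -0.023, 0.005]
force: [1.8, 6.1, 37.3]
grip_width: 0.574
grip_force: 121.7
```

```bash
python3 rel.py
```

```text
cup 100.24567325802431 (array([ 503.49657934, -136.75033333]), np.float64(24.748176244241908))
sock 25 [ 504.24480081 -137.46249209]
tcp [ 504.63995852 -138.49617463  139.32816385] F [ 1.78842464  6.05262644 37.33726161] T [1.57434707 0.44454246 0.26419615] q [ 0.00152974  0.99971462 -0.02336051  0.00475697] j6 1.1238364650603772
```

Request:
step_arm(
  plan=[
    {"offset":[0,0,0],"rot":[0,0,0],"gripper":5.0},
    {"offset":[0,0,0],"rot":[0,0,0],"gripper":5.1},
    {"offset":[0,0,0],"rot":[0,0,0],"gripper":5.2},
    {"offset":[0,0,0],"rot":[0,0,0],"gripper":5.3},
    {"offset":[0,0,0],"rot":[0,0,0],"gripper":5.5},
    {"offset":[0,0,0],"rot":[0,0,0],"gripper":6},
    {"offset":[0,0,0],"rot":[0,0,0],"gripper":7},
    {"offset":[0,0,0],"rot":[0,0,0],"gripper":8},
  ],
)

```text
time_s: 25.45
eef_pos: [501.8, -138.0, 134.2]
ee_rot: [-0.0, 1.0, -0.024, -0.0]
force: [-0.3, -0.3, -0.0]
grip_width: 0.933
grip_force: 0.0
```

```bash
python3 rel.py
python3 - <<'E'
from h import *
t=capture('top');Q=cloud(t);r=np.hypot(Q[...,0]-503.5,Q[...,1]+137.3);k=Q[(t['depth']>0)&(r<12)][:,2];print(np.median(k),np.percentile(k,20))
E
```

```text
cup 100.10991851349583 (array([ 503.52919427, -136.8239772 ]), np.float64(24.779218965449953))
sock 32 [ 504.22563356 -137.40228219]
tcp [ 501.84373204 -138.02690844  134.22129971] F [-0.26626135 -0.34949947 -0.02569942] T [0.00937095 0.04122233 0.00324887] q [-1.11825992e-04  9.99721440e-01 -2.36003320e-02 -2.33889597e-04] j6 1.1242617346907542
359.49683206956956 358.5771230193844
```

```bash
cat > tilt.py <<'E'
from h import *
s=sense();c=capture('wrist');P=cloud(c,s);ok=c['depth']>0
hsv=cv2.cvtColor(c['color'],cv2.COLOR_RGB2HSV).astype(int)
g=np.array([503.7,-137.2]);r=np.hypot(P[...,0]-g[0],P[...,1]-g[1])
def plane(q,n):
    for _ in range(4):
        A=np.c_[q[:,:2]-g,np.ones(len(q))];x=np.linalg.lstsq(A,q[:,2],rcond=None)[0];e=q[:,2]-A@x;q=q[np.abs(e)<max(.8,2*np.median(np.abs(e)))]
    print(n,len(q),x.round(4),'rms',np.std(e).round(2),'deg',np.degrees(np.hypot(*x[:2])).round(2))
bl=(hsv[...,0]>100)&(hsv[...,0]<128)&(hsv[...,1]>90)&ok
plane(P[bl&(r>20)&(r<29)&(np.abs(P[...,2]-99)<3.5)],'rim')
plane(P[ok&(r>28)&(r<35)&(np.abs(P[...,2]-56)<3)],'collar')
plane(P[ok&(r<14)&(np.abs(P[...,2]-62)<7)],'floor')
print('base',np.median(P[ok&(r>45)&(r<90)&(np.abs(P[...,2]-26)<4)][:,2]),s['eef_pos'])
E
python3 tilt.py
```

```text
rim 1173 [ 1.13000e-02 -1.47000e-02  9.92249e+01] rms 0.39 deg 1.06
collar 1851 [-4.00000e-04 -1.10000e-03  5.65834e+01] rms 0.41 deg 0.07
floor 529 [ 4.85000e-02 -8.40000e-03  6.13962e+01] rms 0.39 deg 2.82
base 26.576732178064617 [ 501.8934413  -138.06355339  134.28817196]
```

Released with no lift. The rim is now 42.6 mm above the collar with 1° of tilt, which is seated. Rising and going to the red grip.

Request:
step_arm(
  plan=[
    {"offset":[0,0,-3],"rot":[0,0,0],"gripper":8},
    {"offset":[0,0,-8],"rot":[0,0,0],"gripper":8},
    {"offset":[0,0,-13],"rot":[0,0,0],"gripper":7},
    {"offset":[0,0,-18],"rot":[0,0,0],"gripper":6},
    {"offset":[1,4,-19],"rot":[0,0,0],"gripper":6},
    {"offset":[2,8,-19],"rot":[0,0,0],"gripper":6},
    {"offset":[3,12,-19],"rot":[0,0,0],"gripper":6},
    {"offset":[4,16,-19],"rot":[0,0,0],"gripper":6},
    {"offset":[4.5,17.8,-19],"rot":[0,0,0],"gripper":6},
    {"offset":[4.5,17.8,-19],"rot":[0,0,0],"gripper":6},
    {"offset":[4.5,17.8,-19],"rot":[0,0,0],"gripper":6},
  ],
)

```text
time_s: 26.7
eef_pos: [538.4, -317.7, 324.1]
ee_rot: [-0.0, 1.0, -0.024, -0.0]
force: [-0.6, -0.0, 0.3]
grip_width: 0.699
grip_force: 0.0
```

Run:
```python
from h import *
s=sense();c=capture('wrist');P=cloud(c,s);e=s['eef_pos']
q=red(c,P);q=q[q[:,2]<225];print(len(q))
if len(q)>9:
    zt=np.percentile(q[:,2],90);t=q[q[:,2]>zt-5];m=(t.max(0)+t.min(0))/2
    print(zt,m,np.ptp(t,axis=0),'tool',totool(s,m-e),e)
t=capture('top');Q=cloud(t);ok=t['depth']>0
def pc(g,z):
    r=np.hypot(Q[...,0]-g[0],Q[...,1]-g[1]);k=Q[ok&(r<12)][:,2];hsv=cv2.cvtColor(t['color'],cv2.COLOR_RGB2HSV).astype(int)
    b=Q[(hsv[...,0]>100)&(hsv[...,0]<128)&(hsv[...,1]>90)&ok&(r<32)&(np.abs(Q[...,2]-z)<8)]
    return np.median(k),np.percentile(k,20),np.median(b[:,2]) if len(b) else 0,circ(b[:,:2]) if len(b)>9 else 0
print('cup',pc((503.5,-137.3),98),'tray ref 33.98 31.89 70.1'); print('others',pc((508,149),70)[:2],pc((425,155),70)[:2],s['joints'])
```

```text
618
213.9675096870462 [ 538.69681592 -317.91195003  212.07935531] [13.97243442 13.08111092  6.08112771] tool [  0.32886894   0.27309899 111.97881962] [ 538.43456501 -317.7040291   324.05849075]
cup (np.float64(62.62352443601429), np.float64(60.60673971877543), np.float64(98.81287879789107), (array([ 502.42846665, -136.74236414]), np.float64(24.790533263160516))) tray ref 33.98 31.89 70.1
others (np.float64(33.42946790831951), np.float64(31.79940174339697)) (np.float64(33.199414493013705), np.float64(31.50581973120088)) [-7.20256432e-01  5.29743976e-01  1.12777984e+00  2.26939796e-04
  1.48490055e+00  8.97938766e-01]
```

The cup is now 0.7 mm from home by the top camera, and the other cups have not moved. Gripping the post.

Request:
step_arm(
  plan=[
    {"offset":[0,0,3.5],"rot":[0,0,0],"gripper":6},
    {"offset":[0,0,7.0],"rot":[0,0,0],"gripper":6},
    {"offset":[0,0,7.0],"rot":[0,0,0],"gripper":6},
    {"offset":[0,0,7.0],"rot":[0,0,0],"gripper":1.2},
    {"offset":[0,0,7.0],"rot":[0,0,0],"gripper":1.2},
    {"offset":[0,0,7.0],"rot":[0,0,0],"gripper":1.2},
    {"offset":[0,0,7.0],"rot":[0,0,0],"gripper":1.2},
    {"offset":[0,0,7.0],"rot":[0,0,0],"gripper":1.2},
  ],
  squeeze=30,
)

```text
time_s: 27.6
eef_pos: [538.5, -319.1, 256.6]
ee_rot: [0.002, 1.0, -0.024, 0.001]
force: [-2.3, -4.6, 5.2]
grip_width: 0.177
grip_force: 30.8
```

Run:
```python
from h import *
A=np.array([459.3,-98.]);B=np.array([538.6,-317.7]);m=(A+B)/2;d=B-A;L=np.hypot(*d);n=np.array([-d[1],d[0]])/L;h=np.sqrt(187**2-L*L/4)
p=[x for x in(m+h*n,m-h*n) if x[0]>600][0];print('pillar',p)
S=np.array([503.5,-137.4]);print('dist',np.hypot(*(S-p)))
u=(S-p)/np.hypot(*(S-p));G=p+187*u;print('target grip',G)
s=sense();e=np.array(s['eef_pos']);v=B-p;a1=np.degrees(np.arctan2(*v[::-1]))%360;a2=np.degrees(np.arctan2(*u[::-1]))%360;print(a1,a2)
for f in np.linspace(0,1,13)[1:]:
    w=R.from_euler('z',(a2-a1)*f,degrees=True).apply([*v,0])-[*v,0];print((totool(s,w)/10).round(2))
print(e,s['force'])
```

```text
pillar [ 636.32270171 -158.26577039]
dist 134.45166589688694
target grip [ 451.58832111 -129.24493947]
238.4944406836591 171.0720908764926
[-1.56 -0.96 -0.01]
[-3.02 -2.07 -0.02]
[-4.37 -3.31 -0.02]
[-5.58 -4.68 -0.03]
[-6.66 -6.17 -0.04]
[-7.59 -7.75 -0.05]
[-8.35 -9.42 -0.06]
[ -8.95 -11.15  -0.06]
[ -9.38 -12.93  -0.07]
[ -9.63 -14.75  -0.08]
[ -9.7  -16.58  -0.09]
[ -9.59 -18.41  -0.09]
[ 538.49388668 -319.14113905  256.62856801] [-2.25124386 -4.6047559   5.23611002]
```

Request:
step_arm(
  plan=[
    {"offset":[-1.6,-1.0,0],"rot":[0,0,0],"gripper":1.2},
    {"offset":[-3.0,-2.1,0],"rot":[0,0,0],"gripper":1.2},
    {"offset":[-4.4,-3.3,0],"rot":[0,0,0],"gripper":1.2},
    {"offset":[-5.6,-4.7,0],"rot":[0,0,0],"gripper":1.2},
    {"offset":[-6.7,-6.2,0],"rot":[0,0,0],"gripper":1.2},
    {"offset":[-7.6,-7.8,0],"rot":[0,0,0],"gripper":1.2},
    {"offset":[-8.4,-9.4,0],"rot":[0,0,0],"gripper":1.2},
    {"offset":[-9.0,-11.2,0],"rot":[0,0,0],"gripper":1.2},
    {"offset":[-9.4,-12.9,0],"rot":[0,0,0],"gripper":1.2},
    {"offset":[-9.6,-14.7,0],"rot":[0,0,0],"gripper":1.2},
    {"offset":[-9.7,-16.6,0],"rot":[0,0,0],"gripper":1.2},
    {"offset":[-9.6,-18.5,0],"rot":[0,0,0],"gripper":1.2},
  ],
)

```text
time_s: 28.8
eef_pos: [451.5, -128.6, 256.0]
ee_rot: [0.001, 1.0, -0.024, 0.001]
force: [3.2, -5.1, 3.3]
grip_width: 0.177
grip_force: 31.1
```

Request:
step_arm(
  plan=[
    {"offset":[0,0,0],"rot":[0,0,0],"gripper":1.2},
    {"offset":[0,0,0],"rot":[0,0,0],"gripper":1.2},
    {"offset":[0,0,0],"rot":[0,0,0],"gripper":1.2},
  ],
)

```text
time_s: 29.1
eef_pos: [451.5, -128.9, 256.0]
ee_rot: [0.0, 1.0, -0.023, 0.001]
force: [-4.6, 3.4, 10.1]
grip_width: 0.18
grip_force: 31.8
```

```bash
cat > lens.py <<'E'
from h import *
for n in('top','scene'):
    c=capture(n);P=cloud(c);ok=c['depth']>0;V=c['color'].max(2)
    m=ok&(P[...,2]>158)&(P[...,2]<180)&(np.hypot(P[...,0]-503,P[...,1]+137)<62)&(V<60);q=P[m]
    q=q[np.hypot(q[:,0]-q[:,0].mean(),q[:,1]-q[:,1].mean())<60]
    print(n,len(q),'ring mid',((np.percentile(q,1,axis=0)+np.percentile(q,99,axis=0))/2).round(1),circ(q[:,:2]))
    k=red(c,P); print('red',(k.min(0)+k.max(0))/2 if len(k) else 0)
    save(c,'l_'+n+'.png')
E
python3 lens.py
```

```text
top 177 ring mid [ 510.1 -118.3  168. ] (array([ 502.8036642 , -135.73402417]), np.float64(44.552602795149724))
red 0
scene 377 ring mid [ 507.8 -139.   165. ] (array([ 508.3308968 , -137.89443069]), np.float64(44.97185882124462))
red [ 458.90127281 -127.6244148   191.21664812]
```

Lens is centred to within a few mm. Release, rise, withdraw and check.

Request:
step_arm(
  plan=[
    {"offset":[0,0,0],"rot":[0,0,0],"gripper":2.5},
    {"offset":[0,0,0],"rot":[0,0,0],"gripper":4},
    {"offset":[0,0,0],"rot":[0,0,0],"gripper":6},
    {"offset":[0,0,0],"rot":[0,0,0],"gripper":6},
    {"offset":[0,0,-3],"rot":[0,0,0],"gripper":6},
    {"offset":[0,0,-7],"rot":[0,0,0],"gripper":6},
    {"offset":[0,0,-10],"rot":[0,0,0],"gripper":6},
    {"offset":[-4,4,-10],"rot":[0,0,0],"gripper":6},
    {"offset":[-7,8,-10],"rot":[0,0,0],"gripper":6},
    {"offset":[-9,12,-10],"rot":[0,0,0],"gripper":6},
    {"offset":[-9,15,-10],"rot":[0,0,0],"gripper":6},
    {"offset":[-9,15,-10],"rot":[0,0,0],"gripper":6},
  ],
)

```text
time_s: 30.4
eef_pos: [353.4, -277.2, 354.1]
ee_rot: [0.0, 1.0, -0.026, -0.0]
force: [-0.2, 1.2, -0.0]
grip_width: 0.708
grip_force: 0.0
```

```bash
python3 lens.py
python3 - <<'E'
from h import *
d=np.load('top.npz');t=capture('top');Q=cloud(t)
def obj(P,ok,g,lo,hi,R):
    q=P[ok&(np.hypot(P[...,0]-g[0],P[...,1]-g[1])<R)&(P[...,2]>lo)&(P[...,2]<hi)];return ((q.max(0)+q.min(0))/2).round(1)[:2]
for n,g,lo,hi,r in(('orange',(508,149),64,76,38),('green',(425,155),64,76,38),('flask',(493,-14),90,115,40),('box',(690,139),26,40,60)):
    print(n,obj(d['P'],d['depth']>0,g,lo,hi,r),obj(Q,t['depth']>0,g,lo,hi,r))
cv2.imwrite('pics/fin.png',cv2.resize(t['color'][100:300,160:420,::-1],None,fx=3,fy=3))
E
```

```text
top 426 ring mid [ 502.2 -136.5  168.8] (array([ 502.41846723, -135.94170006]), np.float64(44.84307519346599))
red [ 452.31910372 -132.25080417  194.99554875]
scene 407 ring mid [ 507.8 -139.3  165.4] (array([ 508.27054643, -138.26461733]), np.float64(44.896953760463205))
red [ 459.29031821 -129.67885383  190.94165826]
orange [507.9 149.3] [507.9 149.1]
green [425.5 155.1] [425.4 155.2]
flask [500.3 -17.7] [500.4 -17.6]
box [691.8 139.5] [691.7 139.3]
```

View pics/fin.png

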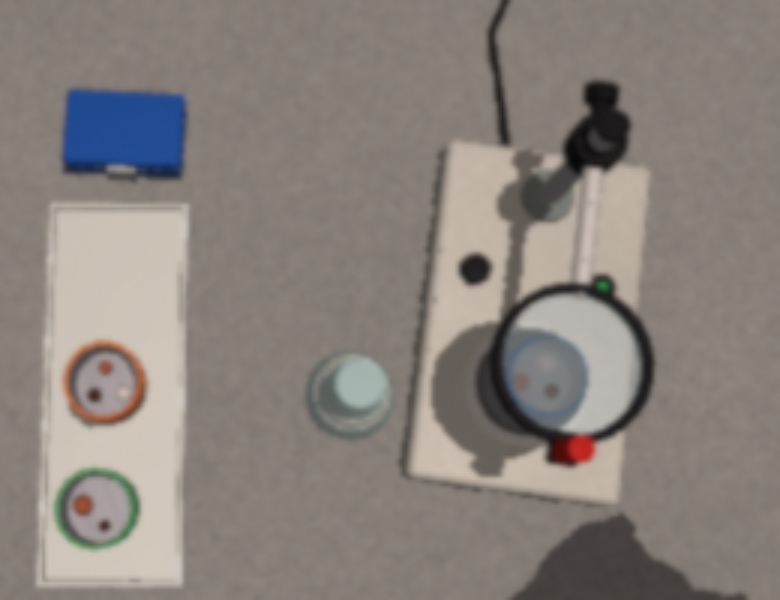

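The final view shows the lens at (573,362) over the cup, which is seen through it; the parallax comes from the lens height. In world coordinates the centres agree within 2–5 mm, and the other objects have not moved. Handing in.

```bash
python3 -c "
from rig import *
print(finish_job())"
```

```text
the job is handed in; nothing more can be done
None
```

I turned the blue cup down into the socket, swung the lens back over it and handed the job in at about 30 s of the 72 allowed; no verdict came back, but the cameras put the cup's shoulder about 0.7 mm above the rim (limit 2 mm) with about 1° of tilt, the lens 2–5 mm off centre (limit 12 mm) and the other cups, flask and box unmoved.

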